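# Load, raise and turn the vase turntable

### The job

Stand every bud vase from the wooden ware tray upright on the turntable while it is still down, then fit the crank fully onto the square shaft end and wind it clockwise until the turntable is fully up. Put the crank back in the steel tool tray, standing on its hub as it was, and then turn the turntable by its peg anticlockwise (seen from above) one full turn, stopping when the peg has come round to the index post, with every vase still standing on it. Leave everything else on the bench where it is.

Things in the scene. Friction and masses are not known exactly. Their poses are not given: they have to be found in the camera images.
- vase1: bud vase of unglazed red-brown clay, 2 to 4 are present (None when absent); all alike: 85 mm high, belly 60 mm across (widest 14 to 26 mm up), narrowing to a straight neck 26 mm across from 46 to 78 mm up, small lip 31 mm across at the top; about 0.18 kg. Origin: centre of its underside, z up along the vase
- vase2: bud vase of unglazed red-brown clay, 2 to 4 are present (None when absent); all alike: 85 mm high, belly 60 mm across (widest 14 to 26 mm up), narrowing to a straight neck 26 mm across from 46 to 78 mm up, small lip 31 mm across at the top; about 0.18 kg. Origin: centre of its underside, z up along the vase
- vase3: bud vase of unglazed red-brown clay, 2 to 4 are present (None when absent); all alike: 85 mm high, belly 60 mm across (widest 14 to 26 mm up), narrowing to a straight neck 26 mm across from 46 to 78 mm up, small lip 31 mm across at the top; about 0.18 kg. Origin: centre of its underside, z up along the vase
- vase4: bud vase of unglazed red-brown clay, 2 to 4 are present (None when absent); all alike: 85 mm high, belly 60 mm across (widest 14 to 26 mm up), narrowing to a straight neck 26 mm across from 46 to 78 mm up, small lip 31 mm across at the top; about 0.18 kg. Origin: centre of its underside, z up along the vase
- crank: removable hand crank, 0.45 kg, starts standing on its hub in the tool tray. Origin: centre of the hub's underside; z up; x from hub to knob. Hub 60 x 60 x 34 mm with a 19 mm square socket open below, 29 mm deep, mouth chamfered 2 mm, sides along x and y. On the hub a square boss 28 x 28 mm, 34 to 78 mm up, to lift it by; a counterweight reaches 52 mm behind the hub axis, so it balances there
- crank_knob (a point): top centre of the crank's upright round wooden knob, a freely spinning sleeve 24 mm across, 75 mm from the hub axis, 32 to 110 mm above the crank's underside; a flat arm 20 mm wide (18 to 32 mm up) joins it to the hub
- seat (a point): on the drive shaft's axis, on the top of the fixed collar round its foot (55 mm above the bench): the crank's underside rests here when fully home. It does not turn with the shaft; its axes are the lift stand's: the turntable axis is 260 mm away along +y
- shaft_tip (a point): top centre of the upright square drive shaft, 26 mm above the seat. Shaft 16 mm square, the last 6 mm stepped down to 13 and 10 mm; its flats are parallel to this point's x and y axes, which turn with the shaft
- shaft (a joint): angle of the drive shaft in rad, growing clockwise seen from above; 0 = turntable fully down, 12.57 (two turns) = fully up at the stop, 45 mm higher (3.6 mm per rad). Starts between 0 and 1. It takes about 2 to 4 N at the knob and stays where it is left
- wheel_center (a point): centre of the turntable's flat top, turning with it: aluminium disc 260 mm across, 14 mm thick; its top is 70 mm above the bench when down and 115 mm when up. x and y lie in the disc; its -x axis points to the peg
- peg_top (a point): top centre of the turning peg, an upright round wooden handle (freely spinning sleeve) 22 mm across, from 15 to 100 mm above the disc (a thinner pin below), 110 mm from the disc's axis
- wheel (a joint): turntable angle in rad, growing anticlockwise from above; 0 = peg in line with the index post, a short post with a brass cap, 55 mm high, fixed 155 mm from the disc's axis on the robot's side (the stand's -x). Starts between -0.6 and -0.05: one full turn and on to the post brings it to 6.28. No stops; takes about 1 N at the peg and stays where it is left
- ware_tray_in (a point): centre of the inner floor (8 mm above the bench) of the fixed open wooden ware tray, 250 x 200 mm (its x, y), walls 8 mm thick and 30 mm high, where the vases start
- tool_tray_in (a point): centre of the inner floor (4 mm above the bench) of the fixed open steel tool tray, 220 x 180 mm (its x, y), walls 4 mm thick and 20 mm high. The two trays stand left and right of the lift stand, either way round
- jar: bystander, to be left where it is: squat white jar with a black cap, 64 mm across, 85 mm high
- mug: bystander, to be left where it is: blue glazed mug with a handle, 76 mm across, 85 mm high
- bowl: bystander, to be left where it is: white bowl, 110 mm across, 50 mm high
- bat: bystander, to be left where it is: round plywood disc lying flat, 130 mm across, 14 mm thick
- kiln_post: bystander, to be left where it is: upright square plaster-coloured kiln post, 40 x 40 x 65 mm
- brush: bystander, to be left where it is: brush lying on the bench, 150 mm long
- tin: bystander, to be left where it is: closed metal tin, 72 mm across, 75 mm high
There are look-alikes about, which are no part of the job. Leave any red or yellow look-alike of the crank alone.

How it is judged:
By the outcome, as a careful person would: the job done as asked, in the order asked, and still so for the second after the job is handed in, with the robot touching nothing.
Of vase1, vase2, vase3, vase4 only 2 to 4 are there at a start; the rules pass over those that are not, and their reading is None.
At some moment in a run one of crank may be knocked a few centimetres aside while the robot is not near it.
Once in a run the grip may slacken for a moment while it holds something.
It also fails if it takes over 210 s, if anything falls off the work surface, if the arm or the gripper's body presses on something with over 40 N, if the wrist force passes 120 N, or if a joint passes its speed limit or range.

### The arm

A 6-joint arm with a two-finger parallel gripper is mounted at the origin on the work surface. World frame = base frame: x ahead of the robot, y to its left, z up, the work surface at z = 0. Lengths are in mm, angles in rad, forces in N, time in s.
With the tool pointing down it reaches from about 300 to 1000 mm from the base axis. Payload 5.1 kg.
Tool frame: the origin (TCP) lies at the very end of the fingers, on their centre line; the grasp point (between the pads) lies 19 mm behind it; z points along the fingers, y is the line along which they close (so a half turn about z gives the same grasp; the last joint's range is limited). The gripper opens to 95 mm and grips with 3 to 60 N. Pads are 20 mm wide; open, the fingers measure 119 mm over their backs; the gripper's body (75 mm by 180 mm) begins 59 mm behind the grasp point.
Start: joints at [1.136, 0.124, 1.65, -0, 1.367, -0.083], TCP at [224.002, 610.17, 214.656] pointing down, gripper open.
Joint ranges: [-2.61, 2.61], [-1.02, 2.33], [0.03, 2.71], [-1.35, 4.49], [0.32, 2.68], [-2.91, 2.91]. Speed limits (rad/s): [2.57, 2.57, 3.14, 3.14, 3.14, 3.14].

### API

Orientations are given as a unit quaternion [x, y, z, w].
In Python, from plant import bot gives the robot as it stands.
- The arm moves only by the tool carry_out, never from a script. Its argument "motion" is a list that holds one entry, the list of rows, each a list of 6 numbers: the shift along the world's x, y, z in mm, then the turn, a rotation vector about the world's x, y, z in degrees. A call has 1 to 12 rows; each row is the pose to reach, as a shift and turn from the pose commanded when the call began; what a row does not reach only later rows make up. A row lasts 1/8 s, in which the tool goes at most 62.5 mm and 10.7 degrees, less where a joint would pass 70% of its speed; a pose out of reach is approached as far as the arm can. A call with a gripper value outside its range is refused whole. "grip" is the opening, from 0 (shut) to 1 (fully open), set as the call begins (left out, the last holds). The fingers move at their own pace and stop on an object; "newtons" is the grip in N (left out, the last holds). Time passes only in rows, so rows that repeat a pose let the fingers close. It gives the time, the measured TCP pose, the force, the opening and the grip force at its end, in the units of the state.
- bot.get_state(): the state, without advancing time (a new reading comes with each control period).
- bot.camera(name): name is "scene" or "side" or "wrist"; returns the picture (420x560x3 uint8, red, green, blue); there is no depth.
- bot.camera_info(name): a dict with "fx", "fy", "cx", "cy" (pixels), "k1" (the pictures are not rectified: a ray, as slopes to the right and down, at radius r is drawn at 1 + k1 r^2 times it, then the intrinsics apply), "rvec" (rotation vector, rad) and "tvec" (3), from world to camera coordinates, as OpenCV has them. Camera axes: x right, y down, z forward; pixel columns grow to the right and rows downward; lengths in mm; the calibration is good to about 2 mm. A picture is of the moment at which its call begins: read the wrist's pose just before it. camera_info takes no time and is no camera call; for the wrist camera it gives the pose at the moment of the call.
- bot.job_done(): hands the job in; it is judged then, once.
The state is a dict: "time": time; "joint_positions": joint angles; "qd": joint speeds; "effort": joint torques, N m; "position": TCP position; "ee_rot": TCP orientation; "contact_force": force on the tool from outside, world axes, zero at the start; "moment": the same for the moment, N m; "width": finger opening in mm; "grasp_force": force on a finger pad.
Only numpy, scipy, OpenCV 4.12 (cv2) and the standard library are available. Lean on these libraries where they do the work, as an engineer would, in place of code of your own. Each camera call takes 0.05 s, during which the arm holds its last target. There are 200 camera calls.

## Working session

There is one attempt and no reset: what is moved stays moved. The work goes in short steps, Python scripts to look and compute and a tool call to move; the robot and the scene stay as the last step left them, time stands still between calls to the robot, and variables do not carry over. Pictures are saved under pics/ and viewed, at most 14 in all, crops included, and the job is handed in when it is done.

Besides the shell and the picture viewer there is one more tool, called by a JSON object that holds its "method" and its "body". carry_out: Moves the arm, as the interface text tells. Its arguments: {"type":"object","properties":{"motion":{"type":"array"},"grip":{"type":"number"},"newtons":{"type":"number"}},"required":["motion"]}

```bash
ls; mkdir -p pics; cat > h.py <<'E'
import numpy as np, cv2
from plant import bot
def shot(n,f=None):
    info=bot.camera_info(n); im=bot.camera(n)[:,:,::-1].copy()
    if f: cv2.imwrite('pics/'+f,im)
    return im,info
def ray(info,u,v):
    K=np.array([[info['fx'],0,info['cx']],[0,info['fy'],info['cy']],[0,0,1.]])
    x,y=(u-info['cx'])/info['fx'],(v-info['cy'])/info['fy']
    rd=np.hypot(x,y); r=rd
    for _ in range(20): r=rd/(1+info['k1']*r*r)
    s=r/rd if rd>0 else 1
    R=cv2.Rodrigues(np.array(info['rvec'],float))[0]; t=np.array(info['tvec'],float).ravel()
    d=R.T@np.array([x*s,y*s,1]); return -R.T@t,d/np.linalg.norm(d)
def onz(info,u,v,z):
    o,d=ray(info,u,v); return o+d*(z-o[2])/d[2]
def proj(info,p):
    R=cv2.Rodrigues(np.array(info['rvec'],float))[0]; c=R@np.array(p,float)+np.array(info['tvec'],float).ravel()
    x,y=c[0]/c[2],c[1]/c[2]; s=1+info['k1']*(x*x+y*y)
    return np.array([info['fx']*x*s+info['cx'],info['fy']*y*s+info['cy']])
E
python3 - <<'E'
from h import *
print(bot.get_state())
a,i=shot('scene','scene0.png');b,j=shot('side','side0.png');c,k=shot('wrist','wrist0.png')
for q in(i,j,k):print(q)
for q in(i,j):print(ray(q,280,210))
E
```

```text
pics
{'time': 0.0, 'joint_positions': array([ 1.13640556e+00,  1.24516155e-01,  1.65165160e+00, -5.29861010e-06,
        1.36748538e+00, -8.26307221e-02]), 'qd': array([-0.00089033, -0.00091555,  0.00066245, -0.00055434,  0.00155719,
        0.00034963]), 'effort': array([ 2.18630244e-03, -4.17608535e+01, -3.59932673e+01,  7.74751324e-02,
        4.91289818e-02, -1.73472968e-04]), 'position': array([223.73874307, 609.60694462, 213.39313441]), 'ee_rot': array([ 1.74974027e-01,  9.84572511e-01, -9.96669127e-04, -2.60863400e-04]), 'contact_force': array([ 0.27846913, -0.34746055, -0.44344772]), 'moment': array([-0.0375412 ,  0.01840001, -0.02827855]), 'grasp_force': 0.0, 'width': 94.97734147213733}
{'fx': 443.50106673374285, 'fy': 443.50106673374285, 'cx': 272.5046758406084, 'cy': 207.93236386869606, 'k1': -0.09695273888665097, 'rvec': array([ 1.92262988,  1.48175809, -0.61243251]), 'tvec': array([-252.13782012, -247.85123279, 1741.05436171])}
{'fx': 436.1417780648746, 'fy': 436.1417780648746, 'cx': 280.939778984639, 'cy': 210.92081233810524, 'k1': -0.04584718899553895, 'rvec': array([ 2.0815222 , -0.3419367 ,  0.18312687]), 'tvec': array([-483.12413853,  267.57231492, 1212.83844152])}
{'fx': 320.97295276452877, 'fy': 320.97295276452877, 'cx': 280.77879484743664, 'cy': 209.10614923290368, 'k1': -0.010507979736326434, 'rvec': array([-2.38716372, -1.66880026, -0.22310716]), 'tvec': array([-649.92705376,  -30.91154143,  391.02773826])}
(array([1436.42165507, -141.04275545, 1035.89274268]), array([-0.68373609,  0.21189363, -0.69828794]))
(array([  179.22209017, -1016.66807073,   842.761199  ]), array([ 0.26548979,  0.82032286, -0.50654278]))
```

View pics/scene0.png

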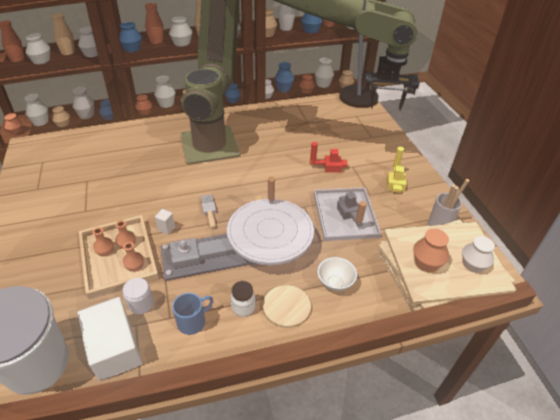

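View pics/side0.png

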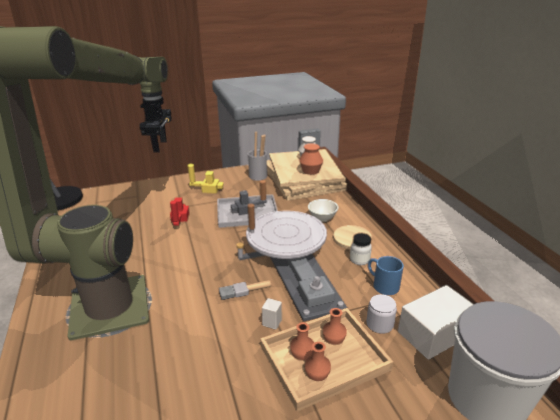

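Scene: three clay vases in the wooden tray at scene (104,240), (124,235) and (133,258). The grey crank is in the steel tray at (350,205). Look-alikes are the red crank (330,160), the yellow crank (398,178) and the clay pots on the board at (432,250). The shaft is at (183,248), the turntable at (270,230) and its peg at (271,190). I'll check these in a close crop.

```bash
python3 - <<'E'
from h import *
a=cv2.imread('pics/scene0.png');b=cv2.imread('pics/side0.png')
def c(im,x,y,w,h,s):return cv2.resize(im[y:y+h,x:x+w],None,fx=s,fy=s,interpolation=cv2.INTER_CUBIC)
o=np.zeros((600,800,3),np.uint8)
o[:300,:400]=c(a,75,215,100,75,4); o[:300,400:]=c(a,300,170,100,75,4)
o[300:,:400]=c(b,260,305,100,75,4); o[300:,400:]=c(b,205,175,100,75,4)
cv2.imwrite('pics/c1.png',o)
E
```

```text
(no output)
```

View pics/c1.png

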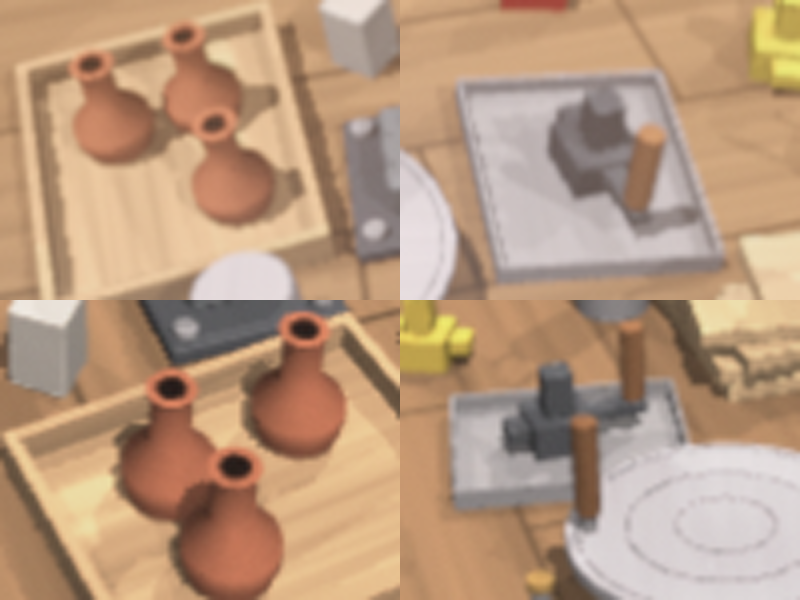

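The crop shows the three vases standing upright with their lips clear, and the dark grey crank standing with its boss and wooden knob. Both match the descriptions.

```bash
python3 - <<'E'
from h import *
i=bot.camera_info('scene');j=bot.camera_info('side')
def tri(a,b):
    o,d=ray(i,*a);p,e=ray(j,*b)
    s=np.linalg.lstsq(np.c_[d,-e],p-o,rcond=None)[0]
    A,B=o+s[0]*d,p+s[1]*e; return (A+B)/2,np.linalg.norm(A-B)
for n,a,b in [('v1',(98,231.2),(303,327.5)),('v2',(121,224.2),(319,346.5)),('v2b',(121,224.2),(303,327.5)),('v3',(128.5,245.7),(336,312.2)),('v1b',(98,231.2),(319,346.5)),
 ('boss',(351,193),(243.8,191.5)),('knob',(362.5,203),(262.8,182)),('peg',(271,180),(251.5,205))]:
    p,e=tri(a,b);print(n,p.round(),e.round(1))
print('shaft',onz(i,183,246,81),onz(j,316,283,81)); 
for n,f in(('scene','scene0.png'),('side','side0.png')):
    inf=bot.camera_info(n);im=cv2.imread('pics/'+f)
    hsv=cv2.cvtColor(im,cv2.COLOR_BGR2HSV);m=((hsv[:,:,1]<45)&(hsv[:,:,2]>120)).astype(np.uint8)
    N,l,s,c=cv2.connectedComponentsWithStats(m)
    for k in range(1,N):
        if 2000<s[k,4]<9000: 
            pt=np.argwhere(l==k)[:,::-1];h=cv2.convexHull(pt.astype(np.int32))
            P=np.array([onz(inf,*q,70)[:2] for q in h[:,0]],np.float32);print(n,s[k],cv2.minEnclosingCircle(P))
c=np.mgrid[0:1,0:1]
E
```

```text
v1 [ 458. -375.  109.] 50.5
v2 [ 463. -351.   73.] 59.2
v2b [ 454. -329.   90.] 3.5
v3 [ 547. -310.   92.] 3.1
v1b [ 467. -396.   91.] 2.7
boss [491. 387.  86.] 6.2
knob [567. 390. 111.] 5.5
peg [458. 131. 170.] 0.3
shaft [ 574.49431243 -158.79957122   81.        ] [ 548.49924412 -182.22376707   81.        ]
scene [ 376   82   91  105 3394] ((181.73260498046875, 884.1021118164062), 367.70343017578125)
scene [ 314  188   67   53 2385] ((551.962646484375, 349.6611328125), 139.02207946777344)
scene [ 429  193  131  203 6224] ((899.1236572265625, 705.559326171875), 352.40997314453125)
scene [ 161  199  154   80 6709] ((589.0337524414062, 1.1773120164871216), 235.8820037841797)
scene [   0  286   68  108 5825] ((756.5242919921875, -587.655029296875), 174.02639770507812)
scene [  77  297   65   83 3526] ((811.138427734375, -375.5345458984375), 117.82744598388672)
side [ 214   72  132   39 3315] ((1055.2882080078125, 1775.31494140625), 514.6975708007812)
side [ 239  115  100   65 3035] ((891.1463623046875, 809.0578002929688), 448.7427978515625)
side [ 246  195   81   63 3245] ((560.818603515625, 156.02865600585938), 199.5823516845703)
```

View pics/wrist0.png

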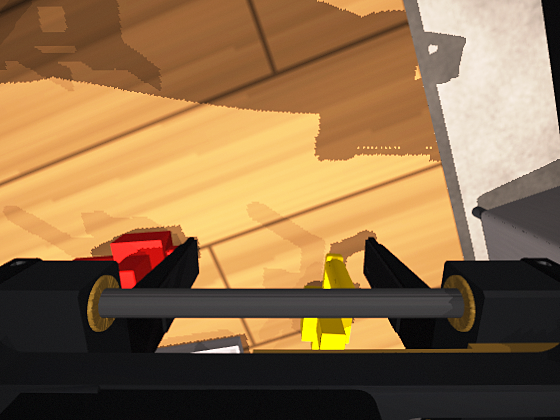

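```bash
python3 - <<'E'
from h import *
from scipy.spatial.transform import Rotation as Ro
s=bot.get_state();i=bot.camera_info('wrist')
R=cv2.Rodrigues(i['rvec'])[0];o=-R.T@i['tvec']
T=Ro.from_quat(s['ee_rot']).as_matrix()
print('cam in tool',T.T@(o-s['position']),'\nview dirs in tool (right,down,fwd):\n',(T.T@R.T).round(2).T)
i=bot.camera_info('scene')
for p in[(227,231),(315,231),(270,201),(270,262)]:print(onz(i,*p,70).round())
im=cv2.imread('pics/scene0.png');b=cv2.imread('pics/side0.png')
c=lambda im,x,y,w,h,s:cv2.resize(im[y:y+h,x:x+w],None,fx=s,fy=s,interpolation=cv2.INTER_CUBIC)
o=np.zeros((600,800,3),np.uint8);o[:300]=c(im,150,195,200,75,4);o[300:,:400]=c(b,235,195,100,75,4);o[300:,400:]=c(b,270,250,100,75,4);cv2.imwrite('pics/c2.png',o)
E
```

```text
cam in tool [  74.40032295    0.72843756 -170.68212338] 
view dirs in tool (right,down,fwd):
 [[ 0.    1.   -0.  ]
 [-0.96  0.   -0.27]
 [-0.27  0.    0.96]]
[538. -25.  70.]
[603. 229.  70.]
[443. 132.  70.]
[683.  69.  70.]
```

View pics/c2.png

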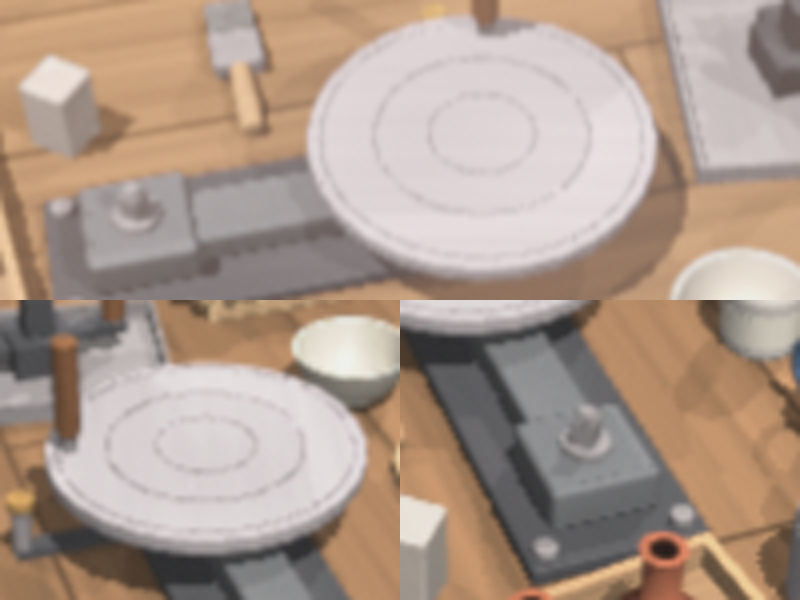

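The crop shows the shaft tip at scene (183,242) and side (316,277). The disc rings are centred at scene (271,228) and side (286,231), and the brass post cap is at scene (258,198).

```bash
python3 - <<'E'
from h import *
i=bot.camera_info('scene');j=bot.camera_info('side')
def tri(a,b):
    o,d=ray(i,*a);p,e=ray(j,*b)
    s=np.linalg.lstsq(np.c_[d,-e],p-o,rcond=None)[0]
    A,B=o+s[0]*d,p+s[1]*e; return (A+B)/2,np.linalg.norm(A-B)
for n,a,b in [('tip',(183,242),(316.3,277)),('disc',(270.75,228.3),(286.2,231)),('post',(258,198),(240,243.8))]:print(n,tri(a,b))
E
```

```text
tip (array([ 559.1157121 , -157.36713153,   80.1422927 ]), np.float64(1.2157219679102262))
disc (array([560.82460062, 102.83045838,  70.11559738]), np.float64(2.788252337566174))
post (array([406.34390889, 101.47592174,  55.54614001]), np.float64(2.1477072154488863))
```

Measured heights agree with the description (tip 80, disc 70, post 55, lips about 92). Now moving to the vase at (547,-310), with the fingers turned to close along x.

{"method": "carry_out", "body": {"motion": [[[20, -60, 30, 0, 0, -10], [40, -120, 60, 0, 0, -20], [60, -180, 60, 0, 0, -30], [80, -240, 60, 0, 0, -40], [100, -300, 60, 0, 0, -50], [120, -360, 60, 0, 0, -60], [150, -420, 60, 0, 0, -70], [170, -480, 60, 0, 0, -70], [190, -540, 60, 0, 0, -70], [210, -600, 60, 0, 0, -70], [230, -660, 60, 0, 0, -70], [250, -720, 60, 0, 0, -70]]], "grip": 0.65}}

```text
time: 1.65
position: [466.3, -88.4, 274.6]
ee_rot: [0.708, 0.706, 0.0, 0.0]
contact_force: [0.1, 0.6, 0.4]
width: 61.4
grasp_force: 0.0
```

{"method": "carry_out", "body": {"motion": [[[25, -60, 0, 0, 0, 0], [50, -120, 0, 0, 0, 0], [65, -170, -30, 0, 0, 0], [73, -200, -70, 0, 0, 0], [73, -200, -105, 0, 0, 0], [73, -200, -105, 0, 0, 0], [73, -200, -105, 0, 0, 0]]]}}

```text
time: 2.52
position: [539.7, -286.3, 171.2]
ee_rot: [0.708, 0.706, 0.0, 0.001]
contact_force: [-0.7, -0.2, 1.3]
width: 61.9
grasp_force: 0.0
```

```bash
python3 - <<'E'
from h import *
s=bot.get_state();print(s['time'],s['position'],s['ee_rot'],s['contact_force'])
im,i=shot('wrist','w1.png')
for p in[(454,-329,93),(547,-310,93),(467,-396,93),(559,-157,81)]:print(p,proj(i,p))
E
```

```text
2.525 [ 539.73470231 -286.34393245  171.1609012 ] [7.07927156e-01 7.06284905e-01 1.87759028e-04 8.60091629e-04] [-0.72066328 -0.20038476  1.26551847]
(454, -329, 93) [178.78072063 265.68232895]
(547, -310, 93) [288.87025982 244.53425929]
(467, -396, 93) [199.66435814 333.72108372]
(559, -157, 81) [305.74330417  45.28573468]
```

View pics/w1.png

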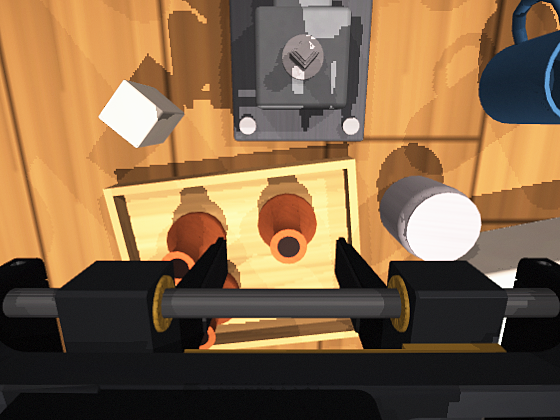

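The wrist view shows the nearest vase's lip at (288,245), within a pixel of the prediction (289,244.5). The other lips at (178,264) and below also match.

{"method": "carry_out", "body": {"motion": [[[7, -24, 0, 0, 0, 0], [7, -24, -40, 0, 0, 0], [7, -24, -80, 0, 0, 0], [7, -24, -112, 0, 0, 0], [7, -24, -112, 0, 0, 0], [7, -24, -112, 0, 0, 0]]]}}

```text
time: 3.32
position: [547.8, -311.1, 60.6]
ee_rot: [0.708, 0.706, 0.0, 0.002]
contact_force: [-0.3, 0.1, 0.7]
width: 61.5
grasp_force: 0.0
```

{"method": "carry_out", "body": {"motion": [[[0, 0, 0, 0, 0, 0], [0, 0, 0, 0, 0, 0], [0, 0, 0, 0, 0, 0], [0, 0, 0, 0, 0, 0], [0, 0, 0, 0, 0, 0], [0, 0, 20, 0, 0, 0], [0, 0, 60, 0, 0, 0], [0, 0, 100, 0, 0, 0], [0, 0, 140, 0, 0, 0], [0, 0, 140, 0, 0, 0]]], "grip": 0.15, "newtons": 30}}

```text
time: 4.58
position: [548.4, -311.7, 203.6]
ee_rot: [0.708, 0.706, 0.001, 0.005]
contact_force: [-0.4, -0.1, -1.1]
width: 27.7
grasp_force: 30.0
```

{"method": "carry_out", "body": {"motion": [[[12, 57, 0, 0, 0, 0], [24, 114, 0, 0, 0, 0], [36, 171, 0, 0, 0, 0], [48, 228, 0, 0, 0, 0], [60, 285, 0, 0, 0, 0], [73, 342, 0, 0, 0, 0], [82, 380, 0, 0, 0, 0], [85, 396, 0, 0, 0, 0], [85, 396, -40, 0, 0, 0], [85, 396, -72, 0, 0, 0], [85, 396, -72, 0, 0, 0], [85, 396, -72, 0, 0, 0]]]}}

```text
time: 6.08
position: [631.1, 85.2, 125.7]
ee_rot: [0.708, 0.706, -0.0, -0.0]
contact_force: [-0.2, 0.1, -0.7]
width: 27.4
grasp_force: 30.0
```

{"method": "carry_out", "body": {"motion": [[[0, 0, 0, 0, 0, 0], [0, 0, 0, 0, 0, 0], [0, 0, 0, 0, 0, 0], [0, 0, -1, 0, 0, 0], [0, 0, -2, 0, 0, 0], [0, 0, -2, 0, 0, 0]]]}}

```text
time: 6.82
position: [631.0, 85.7, 123.4]
ee_rot: [0.708, 0.706, -0.0, -0.0]
contact_force: [-0.6, -0.7, -1.4]
width: 28.0
grasp_force: 30.0
```

{"method": "carry_out", "body": {"motion": [[[0, 0, -1, 0, 0, 0], [0, 0, -2, 0, 0, 0], [0, 0, -2, 0, 0, 0]]]}}

```text
time: 7.2
position: [631.1, 85.7, 121.5]
ee_rot: [0.708, 0.706, -0.0, -0.0]
contact_force: [0.0, 0.3, -1.8]
width: 27.5
grasp_force: 30.0
```

{"method": "carry_out", "body": {"motion": [[[0, 0, -1, 0, 0, 0], [0, 0, -2, 0, 0, 0], [0, 0, -2, 0, 0, 0]]]}}

```text
time: 7.58
position: [631.0, 85.7, 119.5]
ee_rot: [0.708, 0.706, -0.0, -0.0]
contact_force: [-0.8, -0.5, -1.4]
width: 27.9
grasp_force: 30.0
```

{"method": "carry_out", "body": {"motion": [[[0, 0, -0.7, 0, 0, 0], [0, 0, -0.7, 0, 0, 0], [0, 0, -0.7, 0, 0, 0]]]}}

```text
time: 7.95
position: [631.2, 85.7, 119.0]
ee_rot: [0.708, 0.706, 0.0, 0.0]
contact_force: [-0.9, -0.1, -0.2]
width: 28.1
grasp_force: 30.0
```

{"method": "carry_out", "body": {"motion": [[[0, 0, 0, 0, 0, 0], [0, 0, 0, 0, 0, 0], [0, 0, 0, 0, 0, 0], [0, 0, 0, 0, 0, 0], [0, 0, 40, 0, 0, 0], [0, 0, 90, 0, 0, 0], [-5, -60, 110, 0, 0, 0], [-30, -120, 110, 0, 0, 0], [-60, -180, 110, 0, 0, 0], [-90, -240, 110, 0, 0, 0], [-120, -300, 110, 0, 0, 0], [-150, -350, 110, 0, 0, 0]]], "grip": 0.65}}

```text
time: 9.45
position: [486.5, -254.8, 229.2]
ee_rot: [0.708, 0.706, 0.0, 0.0]
contact_force: [0.0, -0.7, -0.1]
width: 62.1
grasp_force: 0.0
```

{"method": "carry_out", "body": {"motion": [[[0, 0, 0, 0, 0, 0]]]}}

```text
time: 9.57
position: [485.7, -256.3, 229.1]
ee_rot: [0.71, 0.704, -0.0, 0.0]
contact_force: [0.9, 0.2, 0.3]
width: 61.6
grasp_force: 0.0
```

{"method": "carry_out", "body": {"motion": [[[-25, -50, 0, 0, 0, 0], [-32, -73, -20, 0, 0, 0], [-32, -73, -70, 0, 0, 0], [-32, -73, -110, 0, 0, 0], [-32, -73, -110, 0, 0, 0], [-32, -73, -110, 0, 0, 0]]]}}

```text
time: 10.32
position: [456.9, -326.2, 120.7]
ee_rot: [0.708, 0.706, 0.0, 0.001]
contact_force: [-0.6, -0.2, 0.4]
width: 61.4
grasp_force: 0.0
```

```bash
python3 - <<'E'
from h import *
s=bot.get_state();print(s['time'],s['position'])
im,i=shot('wrist');sc,_=shot('scene')
h=cv2.cvtColor(im,cv2.COLOR_BGR2HSV);print(proj(i,(454,-329,93)),proj(i,(467,-396,93)))
o=np.zeros((420,800,3),np.uint8);o[:,:560]=im;o[:160,560:]=cv2.resize(sc[180:260,220:340],(240,160));o[160:360,560:]=cv2.resize(sc[160:260,310:430],(240,200));cv2.imwrite('pics/w2.png',o)
E
```

```text
10.325 [ 456.86216593 -326.24436492  120.72797078]
[275.65000071 243.31372684] [294.25785277 330.64261166]
```

View pics/w2.png

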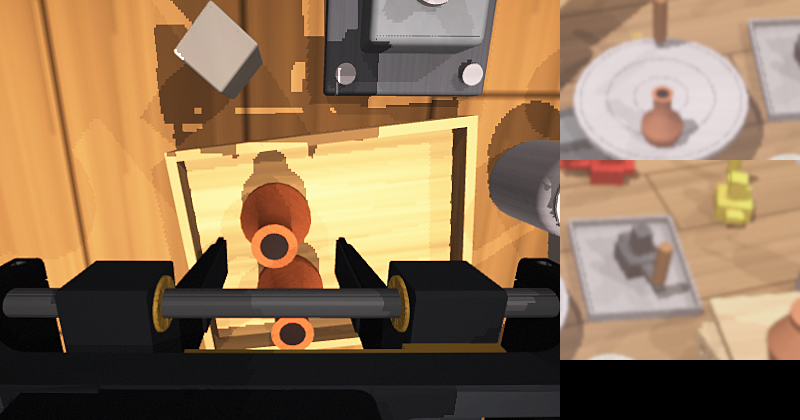

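Vase 1 stands on the disc. The second vase's lip is at (274,246), about 2 mm from the prediction, so I'm correcting by that and grasping.

{"method": "carry_out", "body": {"motion": [[[-3, -4, 0, 0, 0, 0], [-3, -4, -30, 0, 0, 0], [-3, -4, -61.3, 0, 0, 0], [-3, -4, -61.3, 0, 0, 0], [-3, -4, -61.3, 0, 0, 0]]]}}

```text
time: 11.05
position: [453.3, -331.0, 59.3]
ee_rot: [0.708, 0.706, 0.0, 0.001]
contact_force: [0.3, -0.3, 0.6]
width: 62.0
grasp_force: 0.0
```

{"method": "carry_out", "body": {"motion": [[[0, 0, 0, 0, 0, 0], [0, 0, 0, 0, 0, 0], [0, 0, 0, 0, 0, 0], [0, 0, 0, 0, 0, 0], [0, 0, 20, 0, 0, 0], [0, 0, 60, 0, 0, 0], [0, 0, 110, 0, 0, 0], [0, 0, 170, 0, 0, 0], [0, 0, 200, 0, 0, 0], [0, 0, 200, 0, 0, 0], [0, 0, 200, 0, 0, 0], [0, 0, 200, 0, 0, 0]]], "grip": 0.15}}

```text
time: 12.55
position: [451.6, -329.3, 254.9]
ee_rot: [0.708, 0.706, -0.0, -0.002]
contact_force: [-0.7, -0.0, -2.8]
width: 27.8
grasp_force: 30.0
```

{"method": "carry_out", "body": {"motion": [[[18, 60, 0, 0, 0, 0], [36, 120, 0, 0, 0, 0], [54, 180, 0, 0, 0, 0], [72, 240, 0, 0, 0, 0], [90, 300, 0, 0, 0, 0], [108, 360, 0, 0, 0, 0], [125, 420, 0, 0, 0, 0], [140, 475, 0, 0, 0, 0], [146, 497, 0, 0, 0, 0], [146, 497, 0, 0, 0, 0], [146, 497, 0, 0, 0, 0], [146, 497, 0, 0, 0, 0]]]}}

```text
time: 14.05
position: [598.5, 165.3, 257.6]
ee_rot: [0.709, 0.705, -0.0, 0.0]
contact_force: [-0.5, 0.2, -2.1]
width: 27.8
grasp_force: 30.0
```

{"method": "carry_out", "body": {"motion": [[[0, 0, -40, 0, 0, 0], [0, 0, -80, 0, 0, 0], [0, 0, -115, 0, 0, 0], [0, 0, -128, 0, 0, 0], [0, 0, -132, 0, 0, 0], [0, 0, -135, 0, 0, 0], [0, 0, -137, 0, 0, 0], [0, 0, -138, 0, 0, 0], [0, 0, -138.5, 0, 0, 0], [0, 0, -138.5, 0, 0, 0], [0, 0, -138.5, 0, 0, 0], [0, 0, -138.5, 0, 0, 0]]]}}

```text
time: 15.55
position: [600.6, 166.8, 123.3]
ee_rot: [0.708, 0.706, 0.002, 0.002]
contact_force: [-2.9, -3.2, 7.6]
width: 27.7
grasp_force: 30.0
```

{"method": "carry_out", "body": {"motion": [[[0, 0, 1, 0, 0, 0], [0, 0, 2, 0, 0, 0], [0, 0, 2, 0, 0, 0], [0, 0, 2, 0, 0, 0]]]}}

```text
time: 16.05
position: [600.0, 166.8, 123.3]
ee_rot: [0.708, 0.706, 0.001, 0.001]
contact_force: [-0.1, -2.0, 6.6]
width: 27.7
grasp_force: 30.0
```

{"method": "carry_out", "body": {"motion": [[[0, 0, 1, 0, 0, 0], [0, 0, 2, 0, 0, 0], [0, 0, 2, 0, 0, 0], [0, 0, 2, 0, 0, 0]]]}}

```text
time: 16.55
position: [598.7, 166.8, 123.3]
ee_rot: [0.708, 0.706, 0.0, 0.0]
contact_force: [1.0, -1.3, 5.2]
width: 27.9
grasp_force: 30.0
```

```bash
python3 - <<'E'
from h import *
sc,_=shot('scene');si,_=shot('side')
o=np.zeros((400,800,3),np.uint8);o[:,:400]=cv2.resize(sc[165:265,220:320],(400,400),interpolation=2);o[:,400:]=cv2.resize(si[160:260,240:340],(400,400),interpolation=2);cv2.imwrite('pics/c3.png',o)
s=bot.get_state();print(s['position'],s['contact_force'],s['moment'],s['joint_positions'])
E
```

```text
[598.70275335 166.88111286 123.32411212] [ 0.93774812 -1.49116285  4.71678855] [-0.30334022 -0.05192304  0.03318645] [ 1.85523949e-01  1.34001479e-01  1.79749796e+00 -7.40076869e-05
  1.20978867e+00  1.88233893e-01]
```

View pics/c3.png

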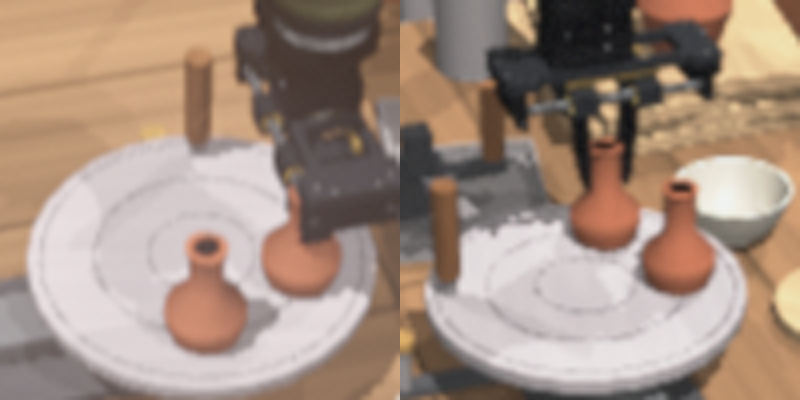

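Both vases stand on the disc. The held one is upright and lightly pressed down, so I'll ease up and release.

{"method": "carry_out", "body": {"motion": [[[0, 0, 1, 0, 0, 0], [0, 0, 2, 0, 0, 0], [0, 0, 2, 0, 0, 0], [0, 0, 2, 0, 0, 0]]]}}

```text
time: 17.15
position: [597.9, 166.8, 124.2]
ee_rot: [0.708, 0.706, -0.001, -0.001]
contact_force: [0.2, 0.0, -1.9]
width: 27.6
grasp_force: 30.0
```

{"method": "carry_out", "body": {"motion": [[[0, 0, 0, 0, 0, 0], [0, 0, 0, 0, 0, 0], [0, 0, 0, 0, 0, 0], [0, 0, 0, 0, 0, 0], [0, 0, 40, 0, 0, 0], [0, 0, 90, 0, 0, 0], [-14, -60, 110, 0, 0, 0], [-28, -120, 110, 0, 0, 0], [-42, -180, 110, 0, 0, 0], [-56, -240, 110, 0, 0, 0], [-70, -300, 110, 0, 0, 0], [-84, -360, 110, 0, 0, 0]]], "grip": 0.65}}

```text
time: 18.65
position: [513.9, -194.9, 235.5]
ee_rot: [0.708, 0.706, 0.0, 0.0]
contact_force: [1.1, 0.1, 0.1]
width: 62.3
grasp_force: 0.0
```

{"method": "carry_out", "body": {"motion": [[[0, 0, 0, 0, 0, 0], [0, 0, 0, 0, 0, 0]]]}}

```text
time: 18.9
position: [514.6, -193.0, 235.2]
ee_rot: [0.708, 0.706, 0.0, -0.0]
contact_force: [0.7, 0.0, 0.5]
width: 61.7
grasp_force: 0.0
```

{"method": "carry_out", "body": {"motion": [[[-14, -60, 0, 0, 0, 0], [-28, -120, 0, 0, 0, 0], [-42, -180, 0, 0, 0, 0], [-48, -204, -30, 0, 0, 0], [-48, -204, -80, 0, 0, 0], [-48, -204, -120, 0, 0, 0], [-48, -204, -150, 0, 0, 0], [-48, -204, -177.5, 0, 0, 0], [-48, -204, -177.5, 0, 0, 0], [-48, -204, -177.5, 0, 0, 0], [-48, -204, -177.5, 0, 0, 0]]]}}

```text
time: 20.27
position: [467.9, -397.7, 59.7]
ee_rot: [0.708, 0.706, 0.0, 0.002]
contact_force: [-0.0, 0.2, 0.4]
width: 61.9
grasp_force: 0.0
```

{"method": "carry_out", "body": {"motion": [[[0, 0, 0, 0, 0, 0], [0, 0, 0, 0, 0, 0], [0, 0, 0, 0, 0, 0], [0, 0, 0, 0, 0, 0], [0, 0, 20, 0, 0, 0], [0, 0, 60, 0, 0, 0], [0, 0, 110, 0, 0, 0], [0, 0, 150, 0, 0, 0], [0, 0, 150, 0, 0, 0], [0, 0, 150, 0, 0, 0], [0, 0, 150, 0, 0, 0]]], "grip": 0.15}}

```text
time: 21.65
position: [465.6, -396.1, 205.0]
ee_rot: [0.708, 0.706, 0.0, -0.002]
contact_force: [0.9, 0.1, -1.4]
width: 27.7
grasp_force: 30.0
```

{"method": "carry_out", "body": {"motion": [[[13, 60, 0, 0, 0, 0], [26, 120, 0, 0, 0, 0], [39, 180, 0, 0, 0, 0], [53, 240, 0, 0, 0, 0], [67, 300, 0, 0, 0, 0], [80, 360, 0, 0, 0, 0], [92, 415, 0, 0, 0, 0], [94, 425, 0, 0, 0, 0], [94, 425, -40, 0, 0, 0], [94, 425, -70, 0, 0, 0], [94, 425, -78, 0, 0, 0], [94, 425, -78, 0, 0, 0]]]}}

```text
time: 23.15
position: [560.2, 27.3, 129.0]
ee_rot: [0.708, 0.706, -0.001, -0.001]
contact_force: [0.4, 0.1, -2.1]
width: 27.8
grasp_force: 30.0
```

{"method": "carry_out", "body": {"motion": [[[0, 0, -1, 0, 0, 0], [0, 0, -2, 0, 0, 0], [0, 0, -3, 0, 0, 0], [0, 0, -4, 0, 0, 0], [0, 0, -5, 0, 0, 0], [0, 0, -5, 0, 0, 0]]]}}

```text
time: 23.9
position: [560.4, 27.9, 124.5]
ee_rot: [0.708, 0.706, -0.0, -0.0]
contact_force: [-0.5, -0.7, -2.0]
width: 27.5
grasp_force: 30.0
```

{"method": "carry_out", "body": {"motion": [[[0, 0, -1, 0, 0, 0], [0, 0, -2, 0, 0, 0], [0, 0, -3, 0, 0, 0], [0, 0, -3, 0, 0, 0], [0, 0, -3, 0, 0, 0]]]}}

```text
time: 24.52
position: [561.3, 27.6, 122.8]
ee_rot: [0.708, 0.706, 0.001, 0.001]
contact_force: [-0.0, -2.0, 5.2]
width: 27.5
grasp_force: 30.0
```

{"method": "carry_out", "body": {"motion": [[[0, 0, 0.8, 0, 0, 0], [0, 0, 1.5, 0, 0, 0], [0, 0, 1.5, 0, 0, 0]]]}}

```text
time: 24.9
position: [560.6, 28.0, 122.9]
ee_rot: [0.708, 0.706, 0.0, 0.0]
contact_force: [1.3, -0.9, 0.5]
width: 28.0
grasp_force: 30.0
```

{"method": "carry_out", "body": {"motion": [[[0, 0, 0, 0, 0, 0], [0, 0, 0, 0, 0, 0], [0, 0, 0, 0, 0, 0], [0, 0, 0, 0, 0, 0], [0, 0, 50, 0, 0, 0], [0, 0, 100, 0, 0, 0], [0, 40, 110, 0, 0, 10], [0, 100, 110, 0, 0, 20], [0, 160, 110, 0, 0, 30], [0, 220, 110, 0, 0, 40], [0, 280, 110, 0, 0, 50], [0, 330, 110, 0, 0, 60]]], "grip": 0.65}}

```text
time: 26.4
position: [560.1, 360.2, 233.1]
ee_rot: [0.257, 0.966, 0.0, -0.0]
contact_force: [0.9, -0.0, 1.2]
width: 61.6
grasp_force: 0.0
```

{"method": "carry_out", "body": {"motion": [[[0, 25, 0, 0, 0, 10], [0, 29, 0, 0, 0, 20], [0, 29, 0, 0, 0, 30], [0, 29, 0, 0, 0, 30], [0, 29, 0, 0, 0, 30]]]}}

```text
time: 27.02
position: [560.6, 386.7, 233.1]
ee_rot: [0.003, 1.0, -0.0, -0.0]
contact_force: [0.2, -0.5, -0.0]
width: 61.9
grasp_force: 0.0
```

```bash
python3 - <<'E'
from h import *
s=bot.get_state();print(s['time'],s['position'],s['ee_rot'])
im,i=shot('wrist');sc,_=shot('scene')
print(proj(i,(491,387,82)),proj(i,(567,390,114)))
o=np.zeros((420,800,3),np.uint8);o[:,:560]=im;o[:240,560:]=cv2.resize(sc[170:270,220:320],(240,240));cv2.imwrite('pics/w3.png',o)
E
```

```text
27.025 [560.58634734 386.70545526 233.10076051] [ 2.68889380e-03  9.99996383e-01 -3.50284493e-05 -5.50710134e-05]
[279.91284466 125.8742539 ] [283.44494613 210.08572002]
```

View pics/w3.png

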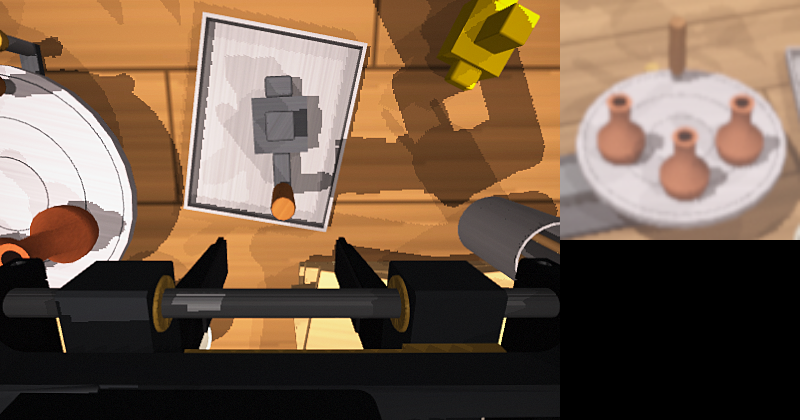

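Three vases are standing. The crank's boss is at (279,126) and its knob at (283,208), both as predicted. Grasping the boss now.

{"method": "carry_out", "body": {"motion": [[[-50, 0, 0, 0, 0, 2], [-69.5, 0.3, -40, 0, 0, 2], [-69.5, 0.3, -90, 0, 0, 2], [-69.5, 0.3, -140, 0, 0, 2], [-69.5, 0.3, -175, 0, 0, 2], [-69.5, 0.3, -187, 0, 0, 2], [-69.5, 0.3, -187, 0, 0, 2], [-69.5, 0.3, -187, 0, 0, 2]]]}}

```text
time: 28.12
position: [492.5, 388.0, 48.5]
ee_rot: [-0.016, 1.0, 0.001, 0.002]
contact_force: [-0.0, -1.1, 0.3]
width: 61.5
grasp_force: 0.0
```

{"method": "carry_out", "body": {"motion": [[[0, 0, 0, 0, 0, 0], [0, 0, 0, 0, 0, 0], [0, 0, 0, 0, 0, 0], [0, 0, 0, 0, 0, 0], [0, 0, 0, 0, 0, 0]]], "grip": 0.15, "newtons": 50}}

```text
time: 28.75
position: [491.1, 386.9, 46.2]
ee_rot: [-0.016, 1.0, -0.0, -0.0]
contact_force: [-0.7, -1.9, 1.5]
width: 27.8
grasp_force: 50.0
```

{"method": "carry_out", "body": {"motion": [[[0, 0, 20, 0, 0, 0], [0, 0, 60, 0, 0, 0], [0, 0, 110, 0, 0, 0], [0, 0, 160, 0, 0, 0], [0, 0, 210, 0, 0, 0], [15, -50, 214, 0, 0, 0], [30, -105, 214, 0, 0, 0], [45, -160, 214, 0, 0, 0], [60, -215, 214, 0, 0, 0], [75, -270, 214, 0, 0, 0], [90, -325, 214, 0, 0, 0], [105, -380, 214, 0, 0, 0]]]}}

```text
time: 30.25
position: [595.9, 5.6, 260.5]
ee_rot: [-0.016, 1.0, 0.0, 0.0]
contact_force: [-0.4, -0.0, -4.4]
width: 27.8
grasp_force: 50.0
```

{"method": "carry_out", "body": {"motion": [[[20, -55, 0, 0, 0, 0], [35, -110, 0, 0, 0, 0], [45, -155, 0, 0, 0, 0], [53, -164, -20, 0, 0, 0], [53, -164, -40, 0, 0, 0], [53, -164, -60, 0, 0, 0], [53, -164, -60, 0, 0, 0], [53, -164, -60, 0, 0, 0]]]}}

```text
time: 31.25
position: [649.2, -155.9, 200.6]
ee_rot: [-0.017, 1.0, -0.0, 0.0]
contact_force: [0.6, -0.1, -4.1]
width: 27.8
grasp_force: 50.0
```

```bash
python3 - <<'E'
from h import *
s=bot.get_state();print(s['time'],s['position'],s['ee_rot'],s['width'])
im,i=shot('wrist','w4full.png')
p=proj(i,(559,-157,81));print(p,proj(i,(559,-157,55)))
x,y=int(p[0])-50,max(int(p[1])-40,0)
o=np.zeros((420,800,3),np.uint8);o[:300,:400]=cv2.resize(im,(400,300));c=cv2.resize(im[y:y+80,x:x+80],(400,400),interpolation=2);o[:400,400:]=c;print(x,y);cv2.imwrite('pics/w4.png',o)
E
```

```text
31.25 [ 649.22266955 -155.93258411  200.59220713] [-1.67321990e-02  9.99859971e-01 -5.70280929e-05  2.60857970e-04] 27.780883466127747
[282.27164135 101.52728321] [282.1414723  103.12933233]
232 61
```

View pics/w4.png

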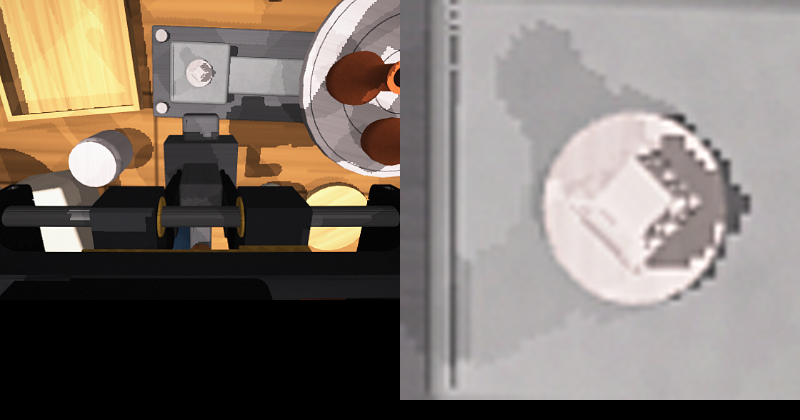

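The close view shows the square shaft tip at about (277,102), turned 45° to the tool. That puts the shaft near (558.5,-161), so I'll turn the crank −45° and hover over it.

{"method": "carry_out", "body": {"motion": [[[-40, 0, 0, 0, 0, -10], [-80, -5, 0, 0, 0, -20], [-90.5, -5, 0, 0, 0, -30], [-90.5, -5, -20, 0, 0, -40], [-90.5, -5, -45, 0, 0, -45], [-90.5, -5, -70, 0, 0, -45], [-90.5, -5, -70, 0, 0, -45], [-90.5, -5, -70, 0, 0, -45]]]}}

```text
time: 32.3
position: [559.7, -162.1, 132.2]
ee_rot: [0.368, 0.93, -0.0, 0.002]
contact_force: [0.3, -0.1, -4.0]
width: 27.8
grasp_force: 50.0
```

{"method": "carry_out", "body": {"motion": [[[0, 0, -2, 0, 0, 0], [0, 0, -4, 0, 0, 0], [0, 0, -6, 0, 0, 0], [0, 0, -8, 0, 0, 0], [0, 0, -10, 0, 0, 0], [0, 0, -12, 0, 0, 0], [0, 0, -14, 0, 0, 0], [0, 0, -14, 0, 0, 0]]]}}

```text
time: 33.3
position: [558.4, -161.8, 115.8]
ee_rot: [0.368, 0.93, -0.0, -0.0]
contact_force: [0.5, 0.3, -5.2]
width: 27.7
grasp_force: 50.0
```

{"method": "carry_out", "body": {"motion": [[[0, 0, -2, 0, 0, 0], [0, 0, -4, 0, 0, 0], [0, 0, -6, 0, 0, 0], [0, 0, -8, 0, 0, 0], [0, 0, -10, 0, 0, 0], [0, 0, -10, 0, 0, 0]]]}}

```text
time: 34.05
position: [558.4, -161.8, 105.9]
ee_rot: [0.368, 0.93, -0.0, -0.0]
contact_force: [0.0, 0.2, -3.7]
width: 27.8
grasp_force: 50.0
```

{"method": "carry_out", "body": {"motion": [[[0, 0, -2, 0, 0, 0], [0, 0, -4, 0, 0, 0], [0, 0, -6, 0, 0, 0], [0, 0, -8, 0, 0, 0], [0, 0, -9, 0, 0, 0], [0, 0, -10, 0, 0, 0], [0, 0, -10, 0, 0, 0]]]}}

```text
time: 34.92
position: [558.6, -161.9, 97.2]
ee_rot: [0.368, 0.93, -0.0, -0.0]
contact_force: [-4.1, 1.3, 3.9]
width: 27.7
grasp_force: 50.0
```

Seated: TCP at 97.2 against the expected 97.2, with light contact. Release and go above the knob.

{"method": "carry_out", "body": {"motion": [[[0, 0, 0.5, 0, 0, 0], [0, 0, 0.5, 0, 0, 0], [0, 0, 0.5, 0, 0, 0], [0, 0, 0.5, 0, 0, 0], [0, 0, 30, 0, 0, 0], [0, 0, 70, 0, 0, 0], [0, 0, 105, 0, 0, 0], [20, -15, 105, 0, 0, -10], [40, -15, 105, 0, 0, -20], [54.5, -16, 105, 0, 0, -30], [54.5, -16, 105, 0, 0, -40], [54.5, -16, 105, 0, 0, -46.8]]], "grip": 0.65}}

```text
time: 36.42
position: [613.3, -177.8, 200.8]
ee_rot: [0.708, 0.706, -0.0, -0.0]
contact_force: [-0.4, -0.5, 0.3]
width: 62.0
grasp_force: 0.0
```

{"method": "carry_out", "body": {"motion": [[[0, 0, 0, 0, 0, 0], [0, 0, 0, 0, 0, 0]]]}}

```text
time: 36.67
position: [613.0, -177.9, 201.1]
ee_rot: [0.706, 0.708, -0.0, -0.0]
contact_force: [0.4, 0.3, -0.7]
width: 61.9
grasp_force: 0.0
```

```bash
python3 - <<'E'
from h import *
s=bot.get_state();print(s['time'],s['position'],s['ee_rot'],s['width'])
im,i=shot('wrist','w5.png')
print(proj(i,(613.2,-213.1,165)),proj(i,(558.5,-161.5,133)))
E
```

```text
36.675 [ 613.04038487 -177.86307165  201.06751484] [ 7.06264220e-01  7.07948339e-01 -1.76637565e-05 -2.52384753e-05] 61.893899869737815
[280.15624635 281.74228986] [209.04145115 200.4341446 ]
```

View pics/w5.png

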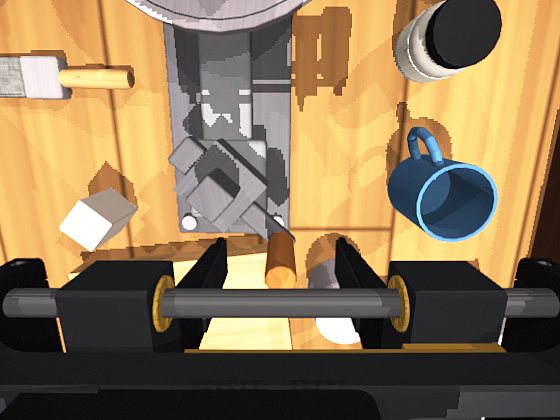

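The knob top is at about (281,277) and the boss at (213,195), as predicted, and the hub sits down on the collar. Going down to grip the knob.

{"method": "carry_out", "body": {"motion": [[[0, -34, 0, 0, 0, 0], [0, -34, -30, 0, 0, 0], [0, -34, -60, 0, 0, 0], [0, -34, -90, 0, 0, 0], [0, -34, -93, 0, 0, 0], [0, -34, -93, 0, 0, 0]]]}}

```text
time: 37.48
position: [613.5, -212.0, 109.0]
ee_rot: [0.707, 0.708, 0.0, 0.0]
contact_force: [0.6, -0.2, 0.8]
width: 61.8
grasp_force: 0.0
```

{"method": "carry_out", "body": {"motion": [[[0, 0, 0, 0, 0, 0], [0, 0, 0, 0, 0, 0], [0, 0, 0, 0, 0, 0], [0, 0, 0, 0, 0, 0], [0, 0, 0, 0, 0, 0]]], "grip": 0.1, "newtons": 20}}

```text
time: 38.1
position: [613.1, -211.8, 108.3]
ee_rot: [0.707, 0.707, 0.0, 0.0]
contact_force: [-0.6, 0.2, 1.1]
width: 23.7
grasp_force: 20.0
```

```bash
python3 - <<'E'
from h import *
s=bot.get_state();p=s['position'];print(p,s['contact_force'],s['width'])
c=np.array([558.5,-161.5]);d=p[:2]-c;print(np.hypot(*d),np.degrees(np.arctan2(d[1],d[0])))
for k0 in(-43,-43-216,-43-432):
  b=75*np.array([np.cos(np.radians(k0)),np.sin(np.radians(k0))])
  print([[round(float(x)) for x in 75*np.array([np.cos(t),np.sin(t)])-b]+[0]*4 for t in np.radians(k0-18*np.arange(1,13))])
E
```

```text
[ 613.09622726 -211.82413618  108.34538895] [-0.61776443  0.21492395  1.13764107] 23.6853305919757
74.25137516047958 -42.66834917467323
[[-18, -14, 0, 0, 0, 0], [-41, -22, 0, 0, 0, 0], [-64, -23, 0, 0, 0, 0], [-87, -17, 0, 0, 0, 0], [-106, -4, 0, 0, 0, 0], [-120, 15, 0, 0, 0, 0], [-128, 37, 0, 0, 0, 0], [-129, 60, 0, 0, 0, 0], [-123, 83, 0, 0, 0, 0], [-110, 102, 0, 0, 0, 0], [-91, 117, 0, 0, 0, 0], [-69, 125, 0, 0, 0, 0]]
[[23, 1, 0, 0, 0, 0], [46, -6, 0, 0, 0, 0], [65, -19, 0, 0, 0, 0], [80, -37, 0, 0, 0, 0], [88, -59, 0, 0, 0, 0], [89, -83, 0, 0, 0, 0], [82, -105, 0, 0, 0, 0], [69, -125, 0, 0, 0, 0], [51, -139, 0, 0, 0, 0], [29, -147, 0, 0, 0, 0], [5, -148, 0, 0, 0, 0], [-17, -142, 0, 0, 0, 0]]
[[-19, 13, 0, 0, 0, 0], [-34, 32, 0, 0, 0, 0], [-42, 54, 0, 0, 0, 0], [-43, 77, 0, 0, 0, 0], [-36, 100, 0, 0, 0, 0], [-23, 119, 0, 0, 0, 0], [-5, 134, 0, 0, 0, 0], [17, 142, 0, 0, 0, 0], [41, 142, 0, 0, 0, 0], [63, 136, 0, 0, 0, 0], [83, 123, 0, 0, 0, 0], [97, 104, 0, 0, 0, 0]]
```

{"method": "carry_out", "body": {"motion": [[[-18, -14, 0, 0, 0, 0], [-41, -22, 0, 0, 0, 0], [-64, -23, 0, 0, 0, 0], [-87, -17, 0, 0, 0, 0], [-106, -4, 0, 0, 0, 0], [-120, 15, 0, 0, 0, 0], [-128, 37, 0, 0, 0, 0], [-129, 60, 0, 0, 0, 0], [-123, 83, 0, 0, 0, 0], [-110, 102, 0, 0, 0, 0], [-91, 117, 0, 0, 0, 0], [-69, 125, 0, 0, 0, 0]]]}}

```text
time: 39.6
position: [542.7, -86.5, 108.1]
ee_rot: [0.706, 0.708, -0.002, -0.001]
contact_force: [-2.8, -6.5, 1.3]
width: 23.8
grasp_force: 20.0
```

{"method": "carry_out", "body": {"motion": [[[23, 0, 0, 0, 0, 0], [46, -7, 0, 0, 0, 0], [65, -20, 0, 0, 0, 0], [80, -38, 0, 0, 0, 0], [88, -60, 0, 0, 0, 0], [89, -83, 0, 0, 0, 0], [82, -105, 0, 0, 0, 0], [69, -125, 0, 0, 0, 0], [51, -139, 0, 0, 0, 0], [29, -147, 0, 0, 0, 0], [5, -148, 0, 0, 0, 0], [-17, -142, 0, 0, 0, 0]]]}}

```text
time: 41.1
position: [526.4, -229.4, 108.0]
ee_rot: [0.707, 0.707, 0.001, 0.001]
contact_force: [6.9, 6.8, -2.2]
width: 23.7
grasp_force: 20.0
```

{"method": "carry_out", "body": {"motion": [[[-19, 13, 0, 0, 0, 0], [-34, 32, 0, 0, 0, 0], [-42, 54, 0, 0, 0, 0], [-43, 77, 0, 0, 0, 0], [-36, 100, 0, 0, 0, 0], [-23, 119, 0, 0, 0, 0], [-5, 134, 0, 0, 0, 0], [17, 141, 0, 0, 0, 0], [41, 141, 0, 0, 0, 0], [63, 135, 0, 0, 0, 0], [83, 122, 0, 0, 0, 0], [97, 104, 0, 0, 0, 0]]]}}

```text
time: 42.6
position: [623.6, -124.0, 108.3]
ee_rot: [0.706, 0.708, -0.0, -0.001]
contact_force: [-2.1, 4.6, 3.3]
width: 23.3
grasp_force: 20.0
```

```bash
python3 - <<'E'
from h import *
s=bot.get_state();p=s['position'];print(p,s['contact_force'],s['width'])
c=np.array([558.5,-162]);d=p[:2]-c;print(np.hypot(*d),np.degrees(np.arctan2(d[1],d[0])))
E
```

```text
[ 623.59582781 -123.98714757  108.30899655] [-2.11080949  4.55687767  3.3181938 ] 23.306356008322727
75.38198556632123 30.28288646043506
```

{"method": "carry_out", "body": {"motion": [[[3, -6, 0, 0, 0, 0], [5, -12, 0, 0, 0, 0], [8, -18, 0, 0, 0, 0], [9, -24, 0, 0, 0, 0], [10, -30, 0, 0, 0, 0], [10, -35, 0, 0, 0, 0], [10, -35, 0, 0, 0, 0], [10, -35, 0, 0, 0, 0]]]}}

```text
time: 43.6
position: [633.4, -160.3, 107.9]
ee_rot: [0.707, 0.707, -0.001, -0.0]
contact_force: [-4.4, 0.1, 3.8]
width: 23.6
grasp_force: 20.0
```

{"method": "carry_out", "body": {"motion": [[[0, -3, 0, 0, 0, 0], [0, -6, 0, 0, 0, 0], [-0.5, -9, 0, 0, 0, 0], [-1, -12, 0, 0, 0, 0], [-1, -12, 0, 0, 0, 0], [-1, -12, 0, 0, 0, 0]]]}}

```text
time: 44.35
position: [632.7, -171.4, 107.9]
ee_rot: [0.707, 0.707, -0.0, -0.001]
contact_force: [-3.9, 2.9, 3.8]
width: 23.6
grasp_force: 20.0
```

{"method": "carry_out", "body": {"motion": [[[-0.5, -3, 0, 0, 0, 0], [-1, -6, 0, 0, 0, 0], [-1.5, -9, 0, 0, 0, 0], [-2, -12, 0, 0, 0, 0], [-2, -12, 0, 0, 0, 0], [-2, -12, 0, 0, 0, 0]]]}}

```text
time: 45.1
position: [630.5, -182.5, 107.7]
ee_rot: [0.707, 0.707, 0.0, -0.002]
contact_force: [-4.3, 4.4, 4.7]
width: 23.7
grasp_force: 20.0
```

{"method": "carry_out", "body": {"motion": [[[-1, -3, 0, 0, 0, 0], [-2, -6, 0, 0, 0, 0], [-3, -9, 0, 0, 0, 0], [-4, -12, 0, 0, 0, 0], [-4, -12, 0, 0, 0, 0], [-4, -12, 0, 0, 0, 0]]]}}

```text
time: 45.85
position: [628.3, -191.6, 107.5]
ee_rot: [0.707, 0.707, 0.004, -0.002]
contact_force: [0.7, 13.4, 3.0]
width: 23.7
grasp_force: 20.0
```

{"method": "carry_out", "body": {"motion": [[[-1, -3, 0, 0, 0, 0], [-2, -6, 0, 0, 0, 0], [-2, -6, 0, 0, 0, 0], [-2, -6, 0, 0, 0, 0]]]}}

```text
time: 46.35
position: [627.0, -196.8, 107.4]
ee_rot: [0.707, 0.707, 0.005, -0.002]
contact_force: [4.0, 15.1, 1.4]
width: 23.5
grasp_force: 20.0
```

```bash
python3 - <<'E'
from h import *
T={}
for n in('scene','side'):
    im,i=shot(n,n+'1.png')
    # peg column: wooden brown pixels near projected peg (wheel unmoved): measure top by colour
    h=cv2.cvtColor(im,cv2.COLOR_BGR2HSV)
    old=cv2.imread(f'pics/{n}0.png')
    for z in(170,215):
        print(n,z,proj(i,(458,131,z)).round(1),proj(i,(458,131,z-60)).round(1))
    u,v=proj(i,(458,131,215)); u0,v0=proj(i,(458,131,170))
    # brown column profile in a strip
    print([tuple(int(c) for c in im[y,int(round(u))]) for y in range(int(v)-8,int(v0)+10,3)])
E
```

```text
scene 170 [271.1 180. ] [270.9 194.8]
scene 215 [271.3 168.4] [271.1 183.8]
[(85, 113, 146), (83, 109, 142), (98, 135, 182), (95, 132, 181), (72, 97, 135), (74, 98, 135), (74, 98, 134), (74, 97, 133), (76, 99, 135), (80, 100, 136)]
side 170 [251.6 205. ] [252.4 221.4]
side 215 [251.  192.2] [251.8 209.2]
[(104, 140, 185), (110, 150, 197), (115, 157, 206), (104, 146, 206), (75, 106, 153), (64, 90, 129), (66, 92, 131), (63, 90, 128), (64, 89, 127), (63, 88, 125), (63, 87, 124)]
```

```bash
python3 - <<'E'
from h import *
im,i=shot('wrist')
a=cv2.imread('pics/scene1.png');
for n in(558.5,):print(proj(i,(558.5,-162,133)),proj(i,(627,-196.8,165)),proj(i,(558.5,-162,55)))
o=np.zeros((420,800,3),np.uint8);o[:,:560]=im;o[:240,560:]=cv2.resize(a[150:270,220:340],(240,240));cv2.imwrite('pics/w6.png',o)
E
```

```text
[134.4163227  209.46183468] [280.17679026 313.77170241] [182.68940605 180.94158455]
```

View pics/w6.png

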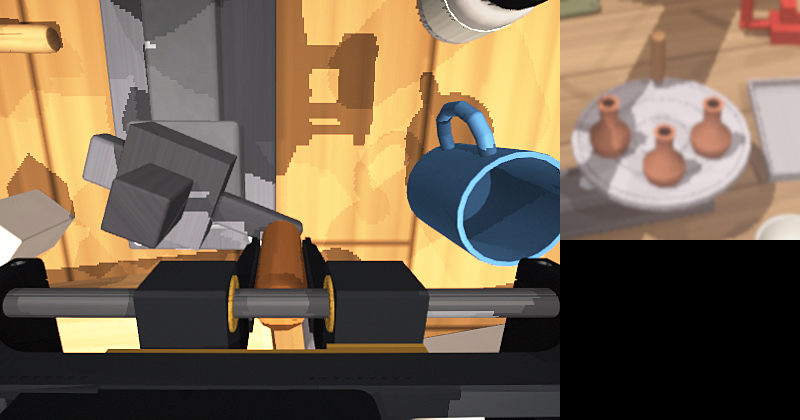

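The crank is at about −21° (hub edge from (135,120) to (236,157)), the disc is raised and all three vases are standing. I'll push a little more with a firmer grip to confirm it is at the stop.

{"method": "carry_out", "body": {"motion": [[[0, 0, 0, 0, 0, 0], [0, 0, 0, 0, 0, 0], [-2, -4, 0, 0, 0, 0], [-4, -8, 0, 0, 0, 0], [-4, -8, 0, 0, 0, 0], [-4, -8, 0, 0, 0, 0]]], "newtons": 55}}

```text
time: 47.25
position: [624.0, -202.9, 107.3]
ee_rot: [0.707, 0.707, 0.007, -0.002]
contact_force: [4.9, 20.5, 0.4]
width: 23.5
grasp_force: 55.0
```

{"method": "carry_out", "body": {"motion": [[[1, 4, 0, 0, 0, 0], [3, 8, 0, 0, 0, 0], [3, 8, 0, 0, 0, 0], [3, 8, 0, 0, 0, 0]]]}}

```text
time: 47.75
position: [625.3, -200.0, 107.4]
ee_rot: [0.707, 0.707, 0.002, 0.0]
contact_force: [1.0, 6.9, -0.5]
width: 23.2
grasp_force: 55.0
```

{"method": "carry_out", "body": {"motion": [[[0, 0, 0, 0, 0, 0], [0, 0, 0, 0, 0, 0], [0, 0, 0, 0, 0, 0], [0, 0, 0, 0, 0, 0], [0, 0, 40, 0, 0, 0], [0, 0, 90, 0, 0, 0], [0, 0, 125, 0, 0, 0], [-20, 30, 125, 0, 0, 10], [-35, 38, 125, 0, 0, 20], [-50, 38, 125, 0, 0, 30], [-57, 38, 125, 0, 0, 40], [-57, 38, 125, 0, 0, 50]]], "grip": 0.65}}

```text
time: 49.25
position: [566.7, -164.0, 233.4]
ee_rot: [0.339, 0.941, -0.0, 0.0]
contact_force: [-0.5, 0.5, -0.3]
width: 61.8
grasp_force: 0.0
```

{"method": "carry_out", "body": {"motion": [[[8, 0, 0, 0, 0, 10], [13, 0, 0, 0, 0, 20], [13, 0, 0, 0, 0, 20], [13, 0, 0, 0, 0, 20]]]}}

```text
time: 49.75
position: [579.9, -163.9, 233.1]
ee_rot: [0.175, 0.985, -0.0, -0.0]
contact_force: [-1.2, -0.4, -0.2]
width: 62.2
grasp_force: 0.0
```

```bash
python3 - <<'E'
from h import *
s=bot.get_state();print(s['time'],s['position'],s['ee_rot'],s['contact_force'])
im,i=shot('wrist','w7.png')
print(proj(i,(558.5,-162,133)))
for a in(-10,-20,-30):print(a,proj(i,(558.5+75*np.cos(np.radians(a)),-162+75*np.sin(np.radians(a)),165)))
h=cv2.cvtColor(im,cv2.COLOR_BGR2HSV)
m=cv2.inRange(h,(8,120,60),(16,255,240)); 
N,l,st,c=cv2.connectedComponentsWithStats(m)
for k in range(1,N):
    if st[k,4]>300:print(st[k],c[k].round())
o=np.zeros((420,800,3),np.uint8);o[:,:560]=im;b,_=shot('side','side2.png');o[:240,560:]=cv2.resize(b[165:285,240:360],(240,240));cv2.imwrite('pics/w7b.png',o)
E
```

```text
49.75 [ 579.93389309 -163.89502302  233.1319741 ] [ 1.74515502e-01  9.84654426e-01 -3.55405277e-05 -2.75444816e-05] [-1.16793659 -0.43265595 -0.15773156]
[273.29713495 185.7302183 ]
-10 [288.88140153 281.55164212]
-20 [273.0700644 282.8135713]
-30 [257.2398371  281.57369688]
[    0     0   512   289 53246] [259. 113.]
[   0   43  113   77 1004] [51. 83.]
[ 449   70  111   79 4930] [498. 108.]
[   0  123   98  148 3115] [ 43. 201.]
[ 529  140   31   63 1191] [548. 173.]
[   0  171   77  117 3610] [ 28. 238.]
[170 238  48  48 656] [188. 261.]
[ 216  318   80   32 1242] [249. 335.]
```

View pics/w7b.png

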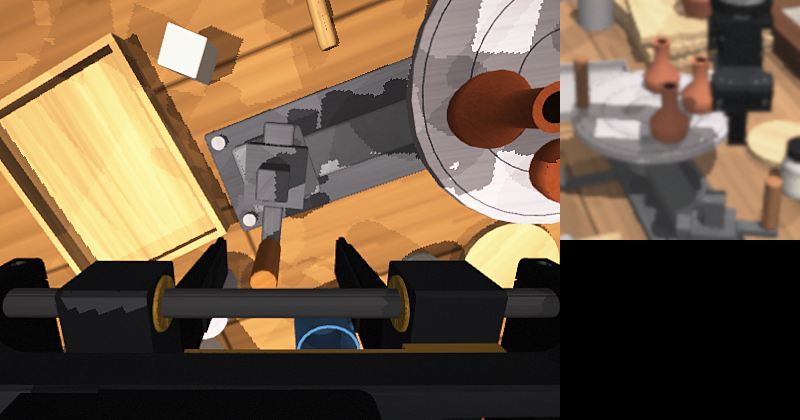

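The knob top is at (264,278), so the crank sits at −25° and has met firm resistance at the end stop. The disc is up and the vases stand. Regrasping the boss and pulling the crank off.

{"method": "carry_out", "body": {"motion": [[[-21.4, 2, 0, 0, 0, -5], [-21.4, 2, -45, 0, 0, -5], [-21.4, 2, -90, 0, 0, -5], [-21.4, 2, -120, 0, 0, -5], [-21.4, 2, -136, 0, 0, -5], [-21.4, 2, -136, 0, 0, -5], [-21.4, 2, -136, 0, 0, -5]]]}}

```text
time: 50.72
position: [559.8, -162.3, 98.9]
ee_rot: [0.216, 0.976, -0.0, 0.001]
contact_force: [0.2, -0.2, -0.4]
width: 62.0
grasp_force: 0.0
```

{"method": "carry_out", "body": {"motion": [[[0, 0, 0, 0, 0, 0], [0, 0, 0, 0, 0, 0], [0, 0, 0, 0, 0, 0], [0, 0, 0, 0, 0, 0], [0, 0, 0, 0, 0, 0]]], "grip": 0.15, "newtons": 50}}

```text
time: 51.35
position: [558.8, -162.0, 97.6]
ee_rot: [0.216, 0.976, -0.0, 0.0]
contact_force: [-0.8, -1.5, 3.0]
width: 28.0
grasp_force: 49.8
```

{"method": "carry_out", "body": {"motion": [[[0, 0, 8, 0, 0, 0], [0, 0, 16, 0, 0, 0], [0, 0, 24, 0, 0, 0], [0, 0, 32, 0, 0, 0], [0, 0, 40, 0, 0, 0], [0, 0, 70, 0, 0, 0], [0, 0, 120, 0, 0, 0], [0, 0, 170, 0, 0, 0], [0, 0, 205, 0, 0, 0], [0, 0, 205, 0, 0, 0]]]}}

```text
time: 52.6
position: [559.8, -162.1, 304.8]
ee_rot: [0.216, 0.976, -0.0, 0.003]
contact_force: [0.1, 0.5, -4.2]
width: 27.3
grasp_force: 49.8
```

{"method": "carry_out", "body": {"motion": [[[-6, 60, 0, 0, 0, 0], [-12, 120, 0, 0, 0, 0], [-18, 180, 0, 0, 0, 7], [-25, 240, 0, 0, 0, 14], [-32, 300, 0, 0, 0, 21], [-39, 360, 0, 0, 0, 27], [-46, 420, 0, 0, 0, 27], [-54, 480, 0, 0, 0, 27], [-63, 530, 0, 0, 0, 27], [-68, 549, 0, 0, 0, 27], [-68, 549, 0, 0, 0, 27], [-68, 549, 0, 0, 0, 27]]]}}

```text
time: 54.1
position: [490.7, 385.8, 300.6]
ee_rot: [-0.017, 1.0, -0.001, -0.001]
contact_force: [0.8, 0.1, -4.6]
width: 27.2
grasp_force: 50.0
```

{"method": "carry_out", "body": {"motion": [[[0, 0, -50, 0, 0, 0], [0, 0, -100, 0, 0, 0], [0, 0, -150, 0, 0, 0], [0, 0, -200, 0, 0, 0], [0, 0, -230, 0, 0, 0], [0, 0, -245, 0, 0, 0], [0, 0, -250, 0, 0, 0], [0, 0, -252, 0, 0, 0], [0, 0, -252, 0, 0, 0], [0, 0, -252, 0, 0, 0]]]}}

```text
time: 55.35
position: [493.6, 385.8, 60.0]
ee_rot: [-0.017, 1.0, -0.001, 0.002]
contact_force: [-14.0, -14.2, 33.7]
width: 27.2
grasp_force: 50.0
```

{"method": "carry_out", "body": {"motion": [[[0, 0, 10, 0, 0, 0], [0, 0, 40, 0, 0, 0], [0, 0, 60, 0, 0, 0], [0, 0, 60, 0, 0, 0], [0, 0, 60, 0, 0, 0]]]}}

```text
time: 55.98
position: [490.2, 386.7, 109.1]
ee_rot: [-0.018, 1.0, -0.0, -0.001]
contact_force: [-1.2, -0.4, -5.2]
width: 27.4
grasp_force: 50.0
```

```bash
python3 - <<'E'
from h import *
s=bot.get_state();print(s['time'],s['position'],s['ee_rot'],s['contact_force'],s['moment'])
a,_=shot('scene','scene3.png');b,_=shot('side','side3.png');w,_=shot('wrist','w8.png')
o=np.zeros((600,800,3),np.uint8);o[:300,:400]=cv2.resize(a[150:240,300:420],(400,300));o[300:,:400]=cv2.resize(b[130:220,190:310],(400,300));o[:300,400:]=cv2.resize(w,(400,300));o[300:,400:]=cv2.resize(a[210:285,150:250],(400,300));cv2.imwrite('pics/c4.png',o)
E
```

```text
55.975 [490.18714265 386.6575772  109.05112733] [-1.77031074e-02  9.99842965e-01 -4.20182007e-04 -6.84275239e-04] [-1.18208656 -0.41310777 -5.21403083] [-0.03682598  0.06765767 -0.00720414]
```

View pics/c4.png

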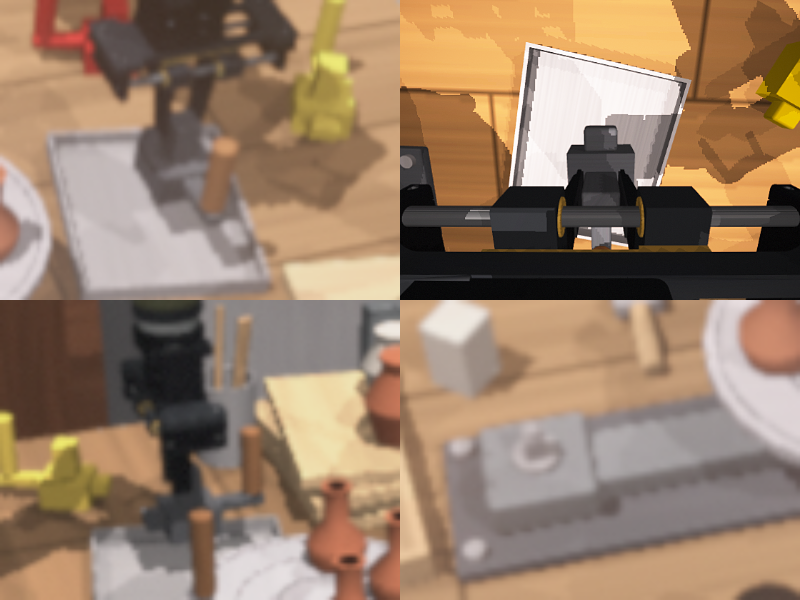

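The view shows the crank still held and roughly level, but it touched down high, so it may have slipped in the grip. I'll triangulate the knob top, at scene (367.5,193.5) and side (265,169.6).

```bash
python3 - <<'E'
from h import *
i=bot.camera_info('scene');j=bot.camera_info('side')
def tri(a,b):
    o,d=ray(i,*a);p,e=ray(j,*b)
    s=np.linalg.lstsq(np.c_[d,-e],p-o,rcond=None)[0]
    A,B=o+s[0]*d,p+s[1]*e; return ((A+B)/2).round(1),np.linalg.norm(A-B).round(1)
print(tri((367.5,193.5),(265,169.6)))
# expected knob top for offset 42 / 56 level
for off in(42,56):
    p=(490+75,389.5,109-off+110);print(off,proj(i,p).round(1),proj(j,p).round(1), 'cw',proj(i,(490-52,386,109-off+25)).round(1),proj(j,(490-52,386,109-off+25)).round(1))
E
```

```text
(array([577.6, 393.7, 158.7]), np.float64(5.6))
42 [365.1 187.3] [261.4 165.4] cw [344.4 182. ] [229.2 191.8]
56 [364.4 190.8] [261.6 168.9] cw [343.9 185.2] [229.4 195.1]
```

{"method": "carry_out", "body": {"motion": [[[-8, 0, 0, 0, 0, 0], [-15, 0, -10, 0, 0, 0], [-15, 0, -25, 0, 0, 0], [-15, 0, -35, 0, 0, 0], [-15, 0, -38, 0, 0, 0], [-15, 0, -40, 0, 0, 0], [-15, 0, -40, 0, 0, 0], [-15, 0, -40, 0, 0, 0]]]}}

```text
time: 57.12
position: [476.0, 387.4, 70.7]
ee_rot: [-0.018, 1.0, 0.0, 0.0]
contact_force: [0.0, 0.4, -3.4]
width: 27.7
grasp_force: 50.0
```

{"method": "carry_out", "body": {"motion": [[[0, 0, -1, 0, 0, 0], [0, 0, -2, 0, 0, 0], [0, 0, -3, 0, 0, 0], [0, 0, -4, 0, 0, 0], [0, 0, -4, 0, 0, 0]]]}}

```text
time: 57.75
position: [475.6, 387.1, 66.0]
ee_rot: [-0.018, 1.0, -0.0, -0.0]
contact_force: [-0.1, -0.1, -4.0]
width: 27.8
grasp_force: 50.0
```

{"method": "carry_out", "body": {"motion": [[[0, 0, -1, 0, 0, 0], [0, 0, -2, 0, 0, 0], [0, 0, -3, 0, 0, 0], [0, 0, -4, 0, 0, 0], [0, 0, -4, 0, 0, 0]]]}}

```text
time: 58.38
position: [475.6, 387.1, 62.0]
ee_rot: [-0.018, 1.0, -0.0, -0.0]
contact_force: [-0.1, -0.3, -4.1]
width: 27.6
grasp_force: 50.0
```

{"method": "carry_out", "body": {"motion": [[[0, 0, -1, 0, 0, 0], [0, 0, -2, 0, 0, 0], [0, 0, -3, 0, 0, 0], [0, 0, -3, 0, 0, 0]]]}}

```text
time: 58.88
position: [476.0, 387.3, 60.1]
ee_rot: [-0.018, 1.0, 0.0, 0.0]
contact_force: [-1.6, -1.3, 2.3]
width: 27.5
grasp_force: 50.0
```

{"method": "carry_out", "body": {"motion": [[[0, 0, 0.5, 0, 0, 0], [0, 0, 0.5, 0, 0, 0], [0, 0, 0.5, 0, 0, 0], [0, 0, 0.5, 0, 0, 0], [0, 0, 0.5, 0, 0, 0], [0, 0, 40, 0, 0, 0], [0, 0, 90, 0, 0, 0], [0, 0, 150, 0, 0, 0], [40, 0, 180, 0, 0, 0], [90, 0, 190, 0, 0, 0], [90, 0, 190, 0, 0, 0], [90, 0, 190, 0, 0, 0]]], "grip": 0.65}}

```text
time: 60.38
position: [565.1, 386.9, 248.1]
ee_rot: [-0.018, 1.0, -0.0, -0.001]
contact_force: [-0.0, -1.0, -0.4]
width: 62.3
grasp_force: 0.0
```

```bash
python3 - <<'E'
from h import *
s=bot.get_state();print(s['time'],s['position'])
im,i=shot('wrist','w9.png');ref=cv2.imread('pics/w3.png')
for n,p in(('boss',(487,387,82)),('knob',(562,389.5,114)),('hub',(487,387,38)),('cw',(435,386,30))):print(n,proj(i,p).round(1))
g=im; h=cv2.cvtColor(im,cv2.COLOR_BGR2HSV)
print('ref knob',ref[208,283],ref[126,279])
m=cv2.inRange(h,(5,140,80),(18,255,255));
x,y=proj(i,(562,389.5,114)).astype(int);x0,y0=max(x-45,0),max(y-50,0)
# dark crank silhouette: low saturation, dark, above bars
d=((h[:,:,1]<70)&(h[:,:,2]<130)).astype(np.uint8);d[235:]=0
N,l,st,c=cv2.connectedComponentsWithStats(d)
for k in range(1,N):
    if st[k,4]>200:print('dark',st[k],c[k].round())
m[250:]=0;m[:, :x-40]=0;m[:,x+40:]=0;m[:y-50]=0
N,l,st,c=cv2.connectedComponentsWithStats(m)
for k in range(1,N):
    if st[k,4]>60:print('knob',st[k],c[k].round())
E
```

```text
60.375 [565.08264438 386.94330251 248.13435229]
boss [283.  117.3]
knob [282.8 196.9]
hub [282.7 117.8]
cw [283.6  69.9]
ref knob [ 61 142 231] [119 114 119]
dark [ 186   14  179  209 2513] [263. 121.]
dark [   6   23  118  212 2151] [ 73. 100.]
dark [ 258   71   67  112 4127] [286. 118.]
dark [ 450  199  103   36 2377] [491. 219.]
dark [525 226  35   9 229] [544. 231.]
knob [274 187  23  22 399] [285. 197.]
knob [ 242  211   80   39 2474] [278. 234.]
```

The knob's round top is at (285,197) against the predicted (283,197), so the crank stands level on its hub in the tray. Next, the peg.

{"method": "carry_out", "body": {"motion": [[[-20, -50, 15, 0, 0, 0], [-40, -110, 20, 0, 0, 0], [-55, -170, 20, 0, 0, 0], [-60, -225, 20, 0, 0, -2], [-60, -258, 20, 0, 0, -2], [-60, -258, 20, 0, 0, -2], [-60, -258, 20, 0, 0, -2]]]}}

```text
time: 61.3
position: [505.0, 130.0, 268.9]
ee_rot: [-0.001, 1.0, 0.0, -0.0]
contact_force: [-0.6, -0.2, 0.7]
width: 61.5
grasp_force: 0.0
```

```bash
python3 - <<'E'
from h import *
s=bot.get_state();print(s['time'],s['position'],s['ee_rot'])
im,i=shot('wrist','w10.png');h=cv2.cvtColor(im,cv2.COLOR_BGR2HSV)
e=proj(i,(457,129,215));print('pred',e)
x,y=e.astype(int);m=cv2.inRange(h,(3,90,50),(20,255,255));
# brown top disc brighter: print hsv grid around
for yy in range(y-24,y+25,6):print(yy,[tuple(int(c) for c in h[yy,xx]) for xx in range(x-24,x+25,8)])
b=cv2.inRange(h,(20,120,120),(32,255,255));print('post pred',proj(i,(404,99,55)));
E
```

```text
61.3 [505.0237927  129.97835184 268.89494491] [-7.31979870e-04  9.99999684e-01  2.70049553e-04 -1.51827873e-04]
pred [278.41390951 159.846161  ]
135 [(177, 11, 241), (0, 8, 245), (11, 186, 63), (12, 205, 61), (175, 24, 138), (176, 22, 164), (0, 24, 159)]
141 [(8, 4, 249), (12, 189, 196), (13, 186, 200), (12, 193, 173), (178, 20, 164), (0, 23, 179), (175, 22, 150)]
147 [(150, 4, 254), (13, 188, 206), (13, 189, 208), (13, 187, 198), (175, 20, 167), (176, 22, 161), (2, 26, 168)]
153 [(1, 26, 217), (13, 188, 208), (13, 185, 204), (13, 192, 210), (172, 21, 222), (175, 6, 253), (175, 6, 249)]
159 [(168, 5, 251), (13, 190, 208), (13, 184, 213), (14, 185, 216), (0, 5, 249), (0, 7, 249), (176, 8, 248)]
165 [(177, 9, 245), (9, 100, 194), (13, 190, 216), (175, 20, 216), (0, 7, 248), (0, 8, 246), (0, 7, 247)]
171 [(177, 15, 183), (174, 13, 204), (0, 6, 252), (176, 8, 247), (0, 7, 249), (0, 7, 249), (0, 7, 247)]
177 [(175, 6, 249), (0, 7, 249), (0, 6, 249), (177, 9, 248), (5, 6, 253), (0, 8, 249), (0, 7, 245)]
183 [(0, 6, 249), (5, 6, 249), (0, 5, 249), (0, 7, 248), (176, 8, 249), (0, 16, 235), (0, 7, 248)]
post pred [252.88402382  96.43128206]
```

```bash
python3 - <<'E'
from h import *
im=cv2.imread('pics/w10.png');i=bot.camera_info('wrist');h=cv2.cvtColor(im,cv2.COLOR_BGR2HSV)
m=cv2.inRange(h,(10,150,165),(16,230,255));m[:130]=0;m[175:]=0;m[:,:245]=0;m[:,300:]=0
N,l,st,c=cv2.connectedComponentsWithStats(m)
for k in range(1,N):
    if st[k,4]>80:print(st[k],c[k].round(1),onz(i,*c[k],215).round(1))
b=cv2.inRange(h,(15,120,120),(32,255,255));b[130:]=0
N,l,st,c=cv2.connectedComponentsWithStats(b[:, :340])
p=proj(i,(404,99,55))
for k in range(1,N):
    if 20<st[k,4]<600 and np.hypot(*(c[k]-p))<40:print('post',st[k],c[k].round(1),onz(i,*c[k],55).round(1))
E
```

```text
[255 139  29  28 647] [269.2 152.5] [452.1 122.8 215. ]
post [197  72  52   5  72] [222.2  74.3] [380.8  65.4  55. ]
post [234  78  20   2  21] [243.2  78. ] [384.7  88.7  55. ]
post [245  87  19  20 301] [254.   96.8] [404.6 100.4  55. ]
```

{"method": "carry_out", "body": {"motion": [[[-53, -7, 0, 0, 0, 0], [-53, -7, 0, 0, 0, 0], [-53, -7, -50, 0, 0, 0], [-53, -7, -100, 0, 0, 0], [-53, -7, -140, 0, 0, 0], [-53, -7, -148, 0, 0, 0], [-53, -7, -150, 0, 0, 0], [-53, -7, -151, 0, 0, 0], [-53, -7, -151, 0, 0, 0], [-53, -7, -151, 0, 0, 0]]]}}

```text
time: 62.6
position: [453.4, 122.3, 119.3]
ee_rot: [-0.0, 1.0, 0.0, 0.001]
contact_force: [-0.4, -0.0, 0.0]
width: 61.7
grasp_force: 0.0
```

{"method": "carry_out", "body": {"motion": [[[0, 0, -1, 0, 0, 0], [0, 0, -2, 0, 0, 0], [0, 0, -2, 0, 0, 0], [0, 0, -2, 0, 0, 0]]]}}

```text
time: 63.1
position: [452.6, 122.1, 116.1]
ee_rot: [-0.0, 1.0, -0.0, -0.0]
contact_force: [-0.1, -0.8, -0.4]
width: 61.8
grasp_force: 0.0
```

{"method": "carry_out", "body": {"motion": [[[0, 0, -0.5, 0, 0, 0], [0, 0, -1, 0, 0, 0], [0, 0, -1.5, 0, 0, 0], [0, 0, -2, 0, 0, 0], [0, 0, -2, 0, 0, 0]]]}}

```text
time: 63.72
position: [452.7, 122.2, 115.1]
ee_rot: [-0.0, 1.0, 0.0, -0.0]
contact_force: [-3.3, 0.3, 6.4]
width: 61.8
grasp_force: 3.2
```

Contact with the disc is at z = 115.1, so the turntable is fully up. Now grip the peg.

{"method": "carry_out", "body": {"motion": [[[0, 0, 15, 0, 0, 0], [0, 0, 31, 0, 0, 0], [0, 0, 31, 0, 0, 0]]]}}

```text
time: 64.1
position: [454.2, 122.4, 147.5]
ee_rot: [-0.0, 1.0, 0.0, 0.002]
contact_force: [0.3, -0.4, 0.2]
width: 62.0
grasp_force: 0.0
```

{"method": "carry_out", "body": {"motion": [[[0, 0, 0, 0, 0, 0], [0, 0, 0, 0, 0, 0], [0, 0, 0, 0, 0, 0], [0, 0, 0, 0, 0, 0], [0, 0, 0, 0, 0, 0]]], "grip": 0.1, "newtons": 20}}

```text
time: 64.72
position: [452.6, 122.1, 145.0]
ee_rot: [-0.0, 1.0, -0.0, -0.0]
contact_force: [0.4, -0.2, -1.4]
width: 21.6
grasp_force: 20.0
```

```bash
python3 - <<'E'
from h import *
s=bot.get_state();p=s['position'];print(s['time'],p,s['contact_force'],s['width'])
c=np.array([559.5,99]);d=p[:2]-c;print(np.hypot(*d),np.degrees(np.arctan2(d[1],d[0])))
P=lambda a:110*np.array([np.cos(np.radians(a)),np.sin(np.radians(a))])
a0=167.8
inc=[3,6,9]+[12]*7+[9,6]
for k in range(3):
  a=a0+np.cumsum(inc);print(a[-1],[[round(float(v)) for v in P(x)-P(a0)]+[0]*4 for x in a]);a0=a[-1]
E
```

```text
64.725 [452.59631614 122.11887368 144.95600638] [ 0.44785057 -0.19543723 -1.41695817] 21.576708484168087
109.37495117156234 167.7971946091005
284.8 [[-1, -6, 0, 0, 0, 0], [-2, -17, 0, 0, 0, 0], [-2, -34, 0, 0, 0, 0], [3, -57, 0, 0, 0, 0], [12, -78, 0, 0, 0, 0], [26, -97, 0, 0, 0, 0], [43, -112, 0, 0, 0, 0], [62, -124, 0, 0, 0, 0], [84, -131, 0, 0, 0, 0], [107, -133, 0, 0, 0, 0], [124, -132, 0, 0, 0, 0], [136, -130, 0, 0, 0, 0]]
401.8 [[6, 2, 0, 0, 0, 0], [16, 6, 0, 0, 0, 0], [31, 14, 0, 0, 0, 0], [49, 28, 0, 0, 0, 0], [64, 46, 0, 0, 0, 0], [74, 67, 0, 0, 0, 0], [80, 89, 0, 0, 0, 0], [82, 112, 0, 0, 0, 0], [78, 134, 0, 0, 0, 0], [70, 156, 0, 0, 0, 0], [61, 171, 0, 0, 0, 0], [54, 180, 0, 0, 0, 0]]
518.8 [[-4, 4, 0, 0, 0, 0], [-12, 12, 0, 0, 0, 0], [-27, 22, 0, 0, 0, 0], [-48, 31, 0, 0, 0, 0], [-70, 36, 0, 0, 0, 0], [-93, 36, 0, 0, 0, 0], [-116, 31, 0, 0, 0, 0], [-137, 22, 0, 0, 0, 0], [-155, 9, 0, 0, 0, 0], [-171, -8, 0, 0, 0, 0], [-180, -23, 0, 0, 0, 0], [-185, -34, 0, 0, 0, 0]]
```

{"method": "carry_out", "body": {"motion": [[[-1, -6, 0, 0, 0, 0], [-2, -17, 0, 0, 0, 0], [-2, -34, 0, 0, 0, 0], [3, -57, 0, 0, 0, 0], [12, -78, 0, 0, 0, 0], [26, -97, 0, 0, 0, 0], [43, -112, 0, 0, 0, 0], [62, -124, 0, 0, 0, 0], [84, -131, 0, 0, 0, 0], [107, -133, 0, 0, 0, 0], [124, -132, 0, 0, 0, 0], [136, -130, 0, 0, 0, 0]]]}}

```text
time: 66.22
position: [588.5, -7.6, 144.7]
ee_rot: [0.0, 1.0, 0.002, -0.001]
contact_force: [-3.1, 5.8, 0.7]
width: 21.7
grasp_force: 20.0
```

{"method": "carry_out", "body": {"motion": [[[6, 2, 0, 0, 0, 0], [16, 6, 0, 0, 0, 0], [31, 14, 0, 0, 0, 0], [49, 28, 0, 0, 0, 0], [64, 46, 0, 0, 0, 0], [74, 67, 0, 0, 0, 0], [80, 89, 0, 0, 0, 0], [82, 112, 0, 0, 0, 0], [78, 134, 0, 0, 0, 0], [70, 156, 0, 0, 0, 0], [61, 171, 0, 0, 0, 0], [54, 180, 0, 0, 0, 0]]]}}

```text
time: 67.72
position: [641.8, 172.8, 144.9]
ee_rot: [-0.001, 1.0, -0.0, -0.0]
contact_force: [-2.1, -3.7, -1.3]
width: 21.5
grasp_force: 20.0
```

{"method": "carry_out", "body": {"motion": [[[-4, 4, 0, 0, 0, 0], [-12, 12, 0, 0, 0, 0], [-27, 22, 0, 0, 0, 0], [-48, 31, 0, 0, 0, 0], [-70, 36, 0, 0, 0, 0], [-93, 36, 0, 0, 0, 0], [-116, 31, 0, 0, 0, 0], [-137, 22, 0, 0, 0, 0], [-155, 9, 0, 0, 0, 0], [-171, -8, 0, 0, 0, 0], [-180, -23, 0, 0, 0, 0], [-185, -34, 0, 0, 0, 0]]]}}

```text
time: 69.22
position: [457.3, 138.1, 145.1]
ee_rot: [-0.0, 1.0, 0.001, 0.001]
contact_force: [3.1, 0.4, -6.3]
width: 21.8
grasp_force: 20.0
```

{"method": "carry_out", "body": {"motion": [[[-2, -8, 0, 0, 0, 0], [-5, -18, 0, 0, 0, 0], [-7, -27, 0, 0, 0, 0], [-7.5, -33, 0, 0, 0, 0], [-7.5, -37, 0, 0, 0, 0], [-7.5, -38, 0, 0, 0, 0], [-7.5, -38, 0, 0, 0, 0], [-7.5, -38, 0, 0, 0, 0]]]}}

```text
time: 70.22
position: [450.2, 100.1, 145.1]
ee_rot: [-0.0, 1.0, -0.0, -0.0]
contact_force: [0.8, 0.0, -5.2]
width: 21.6
grasp_force: 20.0
```

{"method": "carry_out", "body": {"motion": [[[0, 0, 0, 0, 0, 0], [0, 0, 0, 0, 0, 0], [0, 0, 0, 0, 0, 0], [0, 0, 0, 0, 0, 0], [0, 0, 30, 0, 0, 0], [0, 0, 70, 0, 0, 0], [0, 0, 110, 0, 0, 0], [0, 0, 125, 0, 0, 0], [30, 0, 125, 0, 0, 0], [50, 0, 125, 0, 0, 0], [50, 0, 125, 0, 0, 0], [50, 0, 125, 0, 0, 0]]], "grip": 0.65}}

```text
time: 71.72
position: [499.4, 100.1, 269.1]
ee_rot: [-0.0, 1.0, -0.0, -0.001]
contact_force: [-1.0, -0.5, -0.9]
width: 62.0
grasp_force: 0.0
```

```bash
python3 - <<'E'
from h import *
s=bot.get_state();print(s['time'],s['position'],s['ee_rot'])
im,i=shot('wrist','w11.png');h=cv2.cvtColor(im,cv2.COLOR_BGR2HSV)
m=cv2.inRange(h,(10,150,165),(16,230,255));e=proj(i,(450,100,215));print(e)
x,y=e.astype(int);M=np.zeros_like(m);M[y-25:y+25,x-30:x+30]=1;m*=M
N,l,st,c=cv2.connectedComponentsWithStats(m)
for k in range(1,N):
    if st[k,4]>80:print('peg',st[k],c[k].round(1),onz(i,*c[k],215).round(1))
b=cv2.inRange(h,(15,120,120),(32,255,255));p=proj(i,(404.5,100,55))
N,l,st,c=cv2.connectedComponentsWithStats(b)
for k in range(1,N):
    if 100<st[k,4]<600 and np.hypot(*(c[k]-p))<30:print('post',st[k],c[k].round(1),onz(i,*c[k],55).round(1))
# clay components in scene: expect 3 lips/necks like before turn
for n in('scene','side'):
    a,j=shot(n,n+'4.png');hh=cv2.cvtColor(a,cv2.COLOR_BGR2HSV)
    q=cv2.inRange(hh,(2,110,60),(9,255,230));t=np.radians(12.6)
    N,l,st,c=cv2.connectedComponentsWithStats(q)
    print(n,[(st[k].tolist()) for k in range(1,N) if st[k,4]>60])
    for v in((631,86),(598,167),(561,28)):
        d=np.array(v)-[559.5,99];R=np.array([[np.cos(t),-np.sin(t)],[np.sin(t),np.cos(t)]]);w=R@d+[559.5,99]
        print('  vase',w.round(),'lip',proj(j,(*w,200)).round(),'belly',proj(j,(*w,135)).round())
E
```

```text
71.725 [499.38284851 100.13976536 269.10032982] [-3.70990287e-04  9.99999408e-01 -7.26788921e-05 -1.02032784e-03]
[279.61513669 157.98498286]
peg [267 143  28  23 544] [280.7 155.2] [448.1 100.8 215. ]
post [271  93  20  20 300] [280.3 102.4] [404.3 100.3  55. ]
scene [[65, 0, 106, 88, 2189], [321, 0, 24, 33, 428], [466, 0, 94, 235, 7173], [0, 21, 26, 44, 682], [436, 34, 21, 14, 91], [51, 54, 15, 16, 71], [14, 60, 32, 14, 91], [300, 74, 15, 20, 204], [135, 94, 17, 21, 234], [4, 112, 19, 22, 205], [309, 141, 39, 32, 627], [287, 196, 18, 28, 312], [237, 203, 19, 28, 318], [268, 213, 19, 29, 328]]
  vase [632. 102.] lip [278. 214.] belly [277. 231.]
  vase [582. 174.] lip [298. 198.] belly [296. 214.]
  vase [576.  30.] lip [247. 205.] belly [247. 222.]
side [[13, 0, 17, 17, 66], [214, 0, 23, 15, 77], [403, 73, 13, 19, 74], [300, 144, 23, 30, 493], [278, 184, 39, 51, 904], [170, 197, 19, 29, 105]]
  vase [632. 102.] lip [307. 192.] belly [307. 210.]
  vase [582. 174.] lip [285. 184.] belly [285. 202.]
  vase [576.  30.] lip [299. 206.] belly [299. 224.]
```

The three vases stand where the rotation predicts, and the peg (448.1,100.8) is in line with the post (404.3,100.3). One last check that the crank is in its tray.

```bash
python3 - <<'E'
from h import *
for n in('scene','side'):
    a=cv2.imread(f'pics/{n}4.png');j=bot.camera_info(n);hh=cv2.cvtColor(a,cv2.COLOR_BGR2HSV)
    e=proj(j,(562,390,114));f=proj(j,(562,390,60));print(n,'knob',e.round(),f.round(),'boss',proj(j,(487,388,82)).round())
    q=cv2.inRange(hh,(8,95,60),(15,255,230));x,y=((e+f)/2).astype(int)
    Q=q[y-16:y+16,x-14:x+14];print('\n'.join(''.join('#' if v else '.' for v in r) for r in Q[::2]))
E
```

```text
scene knob [362. 202.] [359. 215.] boss [350. 194.]
......................######
.......................#####
.................###########
................############
...............######....###
...............######.....##
..............#######......#
..............######.......#
..............######........
..............#####.........
.............######.........
.............#####..........
............................
............................
............................
............................
side knob [261. 181.] [262. 194.] boss [242. 192.]
#...........................
#...........................
#...........................
##..........................
####..####.........#........
####################........
######################.#####
############################
############################
############################
############################
############################
############...............#
..#########.................
.#######....................
.#######....................
```

```bash
python3 -c "
from plant import bot
print(bot.job_done())"
```

```text
the job is handed in; nothing more can be done
None
```

I handed the job in at about 72 s of robot time: three vases standing on the fully raised turntable, crank standing on its hub in the steel tray (it slipped in the grip and touched down at 34 N before I re-lowered it gently), and the peg round one full turn in line with the index post.

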